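# Refill the rub tester's spares tray, worn rubbers left out

## Robot

A 6-joint arm with a two-finger parallel gripper is mounted at the origin on a cart in front of the work surface, level with it; the furniture and walls round the work are solid. World frame = base frame: x ahead of the robot, y to its left, z up, the work surface at z = 0. Lengths are in m, angles in rad, forces in N, time in s.
With the tool pointing down it reaches from about 0.35 to 0.875 m from the base axis. Payload 15.5 kg.
Tool frame: the origin (TCP) lies on the centre line of the jaws, within the pads' length; the fingertips stand 8 mm ahead of it and the grasp point (between the pads) lies 11 mm behind it; z points along the fingers, y is the direction in which the jaws open and shut (so a half turn about z gives the same grasp; the last joint's range is limited). The gripper opens to 85 mm and grips with 20 to 120 N. Pads are 22 mm wide; open, the fingers measure 114 mm over their backs; the gripper's body (76 mm by 85 mm) begins 54 mm behind the grasp point. The pads swing forward as they close: fully open they stand 13 mm farther back than shut.
Start: joints at [-1.417, 0.494, 1.345, -0, 1.302, -0.096], TCP at [0.154, -0.606, 0.239] pointing down, gripper open.
Joint ranges: [-2.91, 2.91], [-0.82, 2.16], [0.22, 2.67], [-1.22, 4.37], [0.12, 2.79], [-3.08, 3.08]. Speed limits (rad/s): [1.89, 1.89, 2.57, 3.01, 3.01, 3.01].

## Interface

Orientations are given as a rotation vector (axis times angle).
In Python, from bench import get_state, grab_frame, sign_off gives the robot as it stands. The module is installed in compiled form; this text tells all that it offers.
- The arm moves only by the tool drive_tool, never from a script. Its arguments are lists of equal length, an entry for each row: "angular": the turn, a rotation vector about the tool's x, y, z in degrees, a list of three; "offset": the shift along the tool's x, y, z in mm, a list of three; "claw": the opening in per cent of the stroke, from 0 (shut) to 100 (fully open). In form: {"angular": [[rx, ry, rz], ...], "offset": [[x, y, z], ...], "claw": [claw, ...]}. A call has 1 to 5 rows; each row shifts and turns the commanded pose from where the row before left it, along the tool's axes as they then stand; what a row does not reach is not made up. A row lasts 1/12 s, in which the tool goes at most 41.7 mm and 7.16 degrees, less where a joint would pass 70% of its speed; a pose out of reach is approached as far as the arm can. A call with a gripper value outside its range is refused whole. The fingers move at their own pace and stop on an object; "force" is the grip in N (left out, the last holds). Time passes only in rows, so rows that do not move let the fingers close. It gives the time, the measured TCP pose, the force and the opening at its end, in the units of the state.
- get_state(): the state, without advancing time (a new reading comes with each control period).
- grab_frame(name): name is "scene" or "side" or "wrist"; returns a dict with "image" (420x560x3 uint8, red, green, blue), "mtx" (3x3 intrinsics, pixels), "origin" and "rotation" of the camera in the world. Camera axes: x right, y up, looking along -z (the intrinsics and any distortion apply to the point x, -y, -z); pixel columns grow to the right and rows downward; lengths in m; the calibration is good to about 2 mm. The wrist camera is an equidistant fisheye: a pixel r from the principal point sees the ray r / f radians off the axis. A picture is of the moment at which its call begins. There is no depth.
- sign_off(): hands the job in, once; it reports no verdict.
The state is a dict: "t": time; "joint_positions": joint angles; "joint_velocities": joint speeds; "tau": joint torques, N m; "position": TCP position; "orientation": TCP orientation; "contact_force": force on the tool from outside, world axes, zero at the start; "ft_torque": the same for the moment, N m; "width": finger opening in m.
Only numpy, scipy, OpenCV 4.12 (cv2) and the standard library are available. Lean on these libraries where they do the work, as an engineer would, in place of code of your own. Each camera call takes 0.05 s, during which the arm holds its last target.

## Task

Refill the tester's spares tray, the low one with four foam pockets in front of the cases: of the things lying loose on the table, put the full-length round rubber, the full-size rubber block, the pencil sharpener and the pot of clamp screws into it, each lying flat (the pot upright) on the floor of the pocket cut to its shape. The stub of round rubber and the worn-down block are used up: leave both where they lie.

Things in the scene. Friction and masses are not known exactly. Their poses are not given: they have to be found in the camera images.
- round_rubber: The full-length round abrading rubber: a plain pinkish stick, 12 mm in diameter, 58 mm long, 12 g. Lies on the table; origin: centre of its underside, z up. y: along its length, x: across it (grasp width 12 mm). It does not roll.
- block_rubber: The full-size rubber block: tan with a blue sleeve round its middle, 25 x 52 x 18 mm (x, y, z), 30 g. Lies on the table; origin: centre of its underside, z up. Grasp width 25 mm across x.
- sharpener: Small metal pencil sharpener with ribbed sides, 15 x 25 mm (x, y), 12 mm high and a screw head on top (14 mm in all), 22 g. Lies on the table; origin: centre of its underside, z up. Grasp width 15 mm across x.
- screw_pot: Pot of spare clamp screws: white round pot, 45 mm in diameter, with a green lid, 43 mm high in all, 40 g; grasp the white body, the lowest 30 mm. Stands on the table; origin: centre of its underside, z up. Its yaw does not matter.
- round_stub: Look-alike to be left: worn-down stub of a round abrading rubber, same pinkish material and 12 mm diameter, only 27 mm long, one end rounded. Lies on the table; origin: centre of its underside, z up. y: along its length.
- block_stub: Look-alike to be left: worn-down rubber block, same tan rubber and blue sleeve, only 25 x 28 x 18 mm (x, y, z). Lies on the table; origin: centre of its underside, z up. 
- insert_stick: Grey foam insert, 80 x 66 mm, 12 thick, one of four side by side in a fixed aluminium tray 87 x 271 mm (order changes); foam top 14 mm, tray rim 16 mm above the table. Origin: centre of its underside, 2 mm above the table, under the pocket's centre; x along the pocket (tray's short side), y along the tray. Long narrow pocket for the round rubber: 72 x 26 mm (x, y), 6 mm deep, floor 6 mm above the origin.
- insert_block: Grey foam insert, 80 x 66 mm, 12 thick, one of four side by side in a fixed aluminium tray 87 x 271 mm (order changes); foam top 14 mm, tray rim 16 mm above the table. Origin: centre of its underside, 2 mm above the table, under the pocket's centre; x along the pocket (tray's short side), y along the tray. Long wide pocket for the rubber block: 66 x 39 mm (x, y), 8 mm deep, floor 4 mm above the origin.
- insert_sharpener: Grey foam insert, 80 x 66 mm, 12 thick, one of four side by side in a fixed aluminium tray 87 x 271 mm (order changes); foam top 14 mm, tray rim 16 mm above the table. Origin: centre of its underside, 2 mm above the table, under the pocket's centre; x along the pocket (tray's short side), y along the tray. Small pocket for the sharpener: 39 x 29 mm (x, y), 5 mm deep, floor 7 mm above the origin.
- insert_pot: Grey foam insert, 80 x 66 mm, 12 thick, one of four side by side in a fixed aluminium tray 87 x 271 mm (order changes); foam top 14 mm, tray rim 16 mm above the table. Origin: centre of its underside, 2 mm above the table, under the pocket's centre; x along the pocket (tray's short side), y along the tray. Round pocket for the screw pot: 58 mm in diameter, 10 mm deep, floor 2 mm above the origin.

How it is judged:
By the outcome, as a careful person would: the job done as asked, in the order asked, and still so for the second after the job is handed in, with the robot touching nothing.
It also fails if it takes over 96 s, if anything falls off the work surface, if the arm or the gripper's body presses on something with over 40 N, if the wrist force passes 120 N, or if a joint passes its speed limit or range.

## Working session

There is one attempt and no reset: what is moved stays moved. The work goes in short steps, Python scripts to look and compute and a tool call to move; the robot and the scene stay as the last step left them, time stands still between calls to the robot, and variables do not carry over. Pictures are saved under pics/ and viewed, and the job is handed in when it is done.

Besides the shell and the picture viewer there is one more tool, called after ">>>" as name(argument=value, ...) on one line, values as JSON. drive_tool: Moves the arm, as the interface text tells. Its arguments: {"type":"object","properties":{"angular":{"type":"array"},"offset":{"type":"array"},"claw":{"type":"array"},"force":{"type":"number"}},"required":["angular","offset","claw"]}

```bash
mkdir -p pics; python3 - <<'E'
from bench import *
import cv2,numpy as np
s=get_state();print({k:np.round(v,3) for k,v in s.items()})
for n in("scene","side","wrist"):
    f=grab_frame(n);cv2.imwrite(f"pics/{n}0.png",f["image"][:,:,::-1]);print(n,np.round(f["mtx"],1).tolist(),np.round(f["origin"],3),np.round(f["rotation"],3).tolist(),f.keys())
E
```

```text
{'t': np.float64(0.0), 'joint_positions': array([-1.417,  0.494,  1.346, -0.   ,  1.302, -0.096]), 'joint_velocities': array([ 0.001,  0.   ,  0.   ,  0.   ,  0.001, -0.   ]), 'tau': array([-1.0000e-03, -8.8216e+01, -3.8387e+01, -0.0000e+00,  1.0000e-02,
       -0.0000e+00]), 'position': array([ 0.154, -0.605,  0.239]), 'orientation': array([-3.116, -0.39 ,  0.   ]), 'contact_force': array([ 0.009, -0.04 , -0.49 ]), 'ft_torque': array([ 0.023,  0.016, -0.012]), 'width': np.float64(0.085)}
scene [[511.8, 0.0, 280.7], [0.0, 511.8, 207.9], [0.0, 0.0, 1.0]] [-0.168  0.036  0.983] [0.475, -0.526, -1.66] dict_keys(['image', 'mtx', 'origin', 'rotation'])
side [[541.5, 0.0, 279.4], [0.0, 541.5, 204.1], [0.0, 0.0, 1.0]] [-0.361 -0.155  0.967] [0.612, -0.535, -1.396] dict_keys(['image', 'mtx', 'origin', 'rotation'])
wrist [[325.2, 0.0, 286.6], [0.0, 325.2, 211.1], [0.0, 0.0, 1.0]] [ 0.232 -0.586  0.373] [-0.272, 0.214, -1.309] dict_keys(['image', 'mtx', 'origin', 'rotation'])
```

View pics/scene0.png

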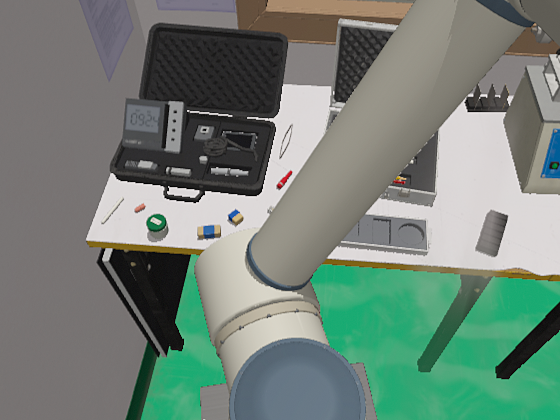

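View pics/side0.png

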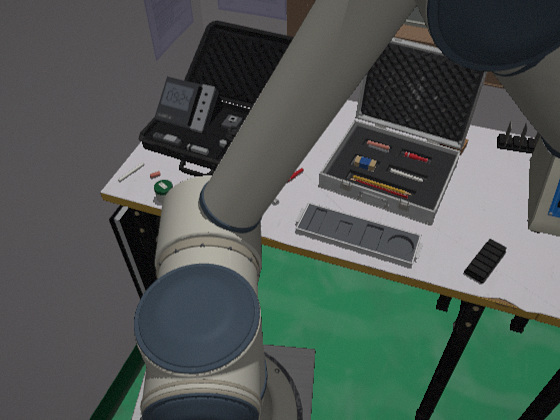

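View pics/wrist0.png

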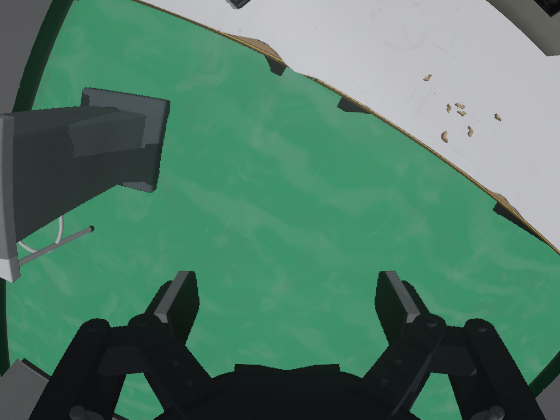

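```bash
cat > h.py <<'E'
from bench import *
import cv2,numpy as np
from scipy.spatial.transform import Rotation as R
def ray(f,u,v,wrist=False):
    K=f["mtx"];x=(u-K[0,2])/K[0,0];y=(v-K[1,2])/K[1,1]
    if wrist:
        r=np.hypot(x,y);k=np.sin(r)/r if r>1e-9 else 1;d=np.array([x*k,-y*k,-np.cos(r)])
    else: d=np.array([x,-y,-1.])
    return R.from_rotvec(f["rotation"]).apply(d)
def onz(f,u,v,z=0,wrist=False):
    d=ray(f,u,v,wrist);o=np.array(f["origin"]);return o+d*(z-o[2])/d[2]
def proj(f,p,wrist=False):
    c=R.from_rotvec(f["rotation"]).inv().apply(np.array(p)-f["origin"]);K=f["mtx"]
    x,y,z=c[0],-c[1],-c[2]
    if wrist:
        r=np.hypot(x,y);t=np.arctan2(r,z);x,y=x/r*t,y/r*t
    else:x,y=x/z,y/z
    return np.array([K[0,0]*x+K[0,2],K[1,1]*y+K[1,2]])
def st():
    s=get_state();a=R.from_rotvec(s["orientation"]).as_matrix()
    print("t",round(float(s["t"]),2),"pos",np.round(s["position"],4),"x-axis",np.round(a[:,0],3),"z",np.round(a[:,2],3),"yaw",round(float(np.degrees(np.arctan2(a[1,0],a[0,0]))),2),"F",np.round(s["contact_force"],1),"w",round(float(s["width"]),4),"j",np.round(s["joint_positions"],2));return s
def grab(n,name):
    f=grab_frame(n);cv2.imwrite(f"pics/{name}.png",f["image"][:,:,::-1]);return f
E
python3 - <<'E'
from h import *
f=grab("scene","s1")
for n,p in dict(stub=(140,208),pot=(157,226),block=(209,232),bstub=(235,217),sharp=(271,210),trayR=(429,250),trayTR=(425,221),rod=(113,210),edge=(90,243),edge2=(450,265)).items(): print(n,np.round(onz(f,*p),3))
cv2.imwrite("pics/s1c.png",cv2.resize(f["image"][150:270,80:300,::-1],None,fx=3.6,fy=3.6,interpolation=2))
E
```

```text
stub [0.59  0.277 0.   ]
pot [0.532 0.237 0.   ]
block [0.496 0.118 0.   ]
bstub [0.529 0.055 0.   ]
sharp [ 0.535 -0.031  0.   ]
trayR [ 0.371 -0.364  0.   ]
trayTR [ 0.448 -0.38   0.   ]
rod [0.595 0.34  0.   ]
edge [0.509 0.388 0.   ]
edge2 [ 0.327 -0.397  0.   ]
```

View pics/s1c.png

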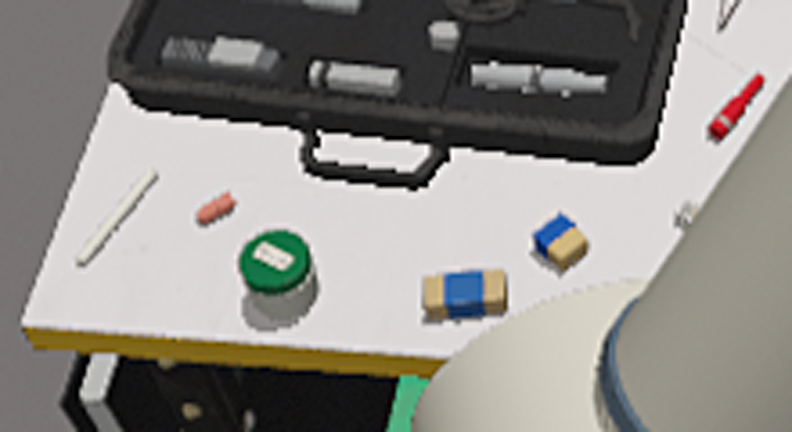

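>>> drive_tool(angular=[[0,0,7.1],[0,0,7.1],[0,0,0],[0,0,0],[0,0,0]], offset=[[0,0,0],[0,0,0],[20,-34,-5],[20,-34,-5],[20,-34,-5]], claw=[100,100,100,100,100])

```text
t: 0.62
position: [0.214, -0.5024, 0.254]
orientation: [-3.141, 0.001, 0.0]
contact_force: [0.9, -0.5, -0.9]
width: 0.0853
```

>>> drive_tool(angular=[[0,0,0],[0,0,0],[0,0,0],[0,0,0],[0,0,0]], offset=[[20,-34,-5],[20,-34,-5],[20,-34,-5],[20,-34,-5],[20,-34,-5]], claw=[100,100,100,100,100])

```text
t: 1.03
position: [0.3141, -0.3318, 0.2795]
orientation: [3.142, 0.001, 0.0]
contact_force: [0.3, -0.3, 0.3]
width: 0.0851
```

>>> drive_tool(angular=[[0,0,0],[0,0,0],[0,0,0],[0,0,0],[0,0,0]], offset=[[20,-34,-5],[20,-34,-5],[20,-34,-5],[20,-34,-5],[20,-34,-5]], claw=[100,100,100,100,100])

```text
t: 1.45
position: [0.4139, -0.1616, 0.3047]
orientation: [3.141, 0.001, 0.0]
contact_force: [0.6, -0.5, 1.0]
width: 0.086
```

```bash
python3 - <<'E'
from h import *
st()
grab("scene","s2");grab("side","d2");f=grab("wrist","w2");print(f["origin"])
E
```

```text
t 1.45 pos [ 0.4139 -0.1616  0.3047] x-axis [1.    0.001 0.   ] z [ 0. -0. -1.] yaw 0.05 F [ 0.6 -0.5  1. ] w 0.086 j [-0.51  0.17  1.66 -0.    1.31  1.06]
[ 0.49622065 -0.15950132  0.43915738]
```

View pics/s2.png

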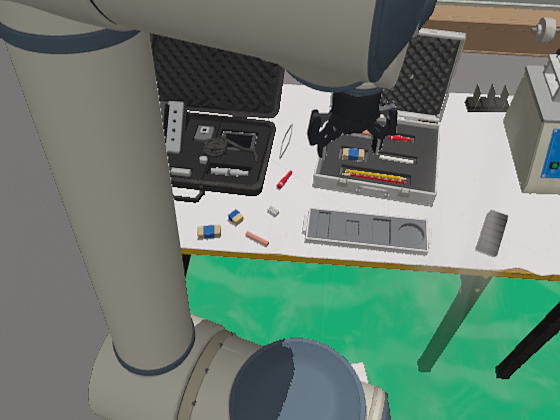

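View pics/w2.png

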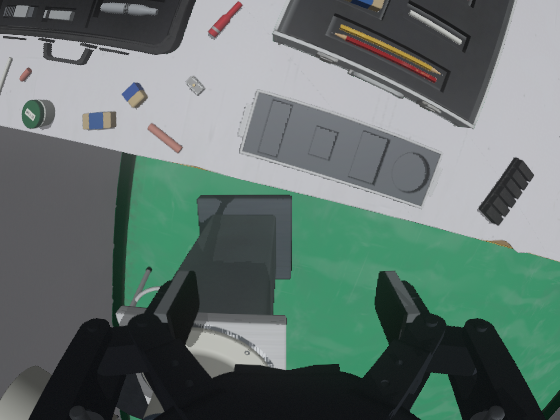

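View pics/d2.png

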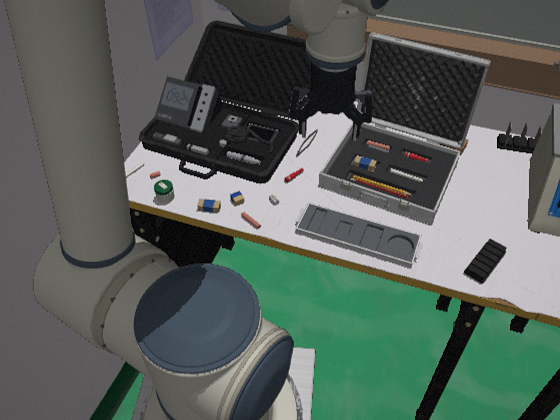

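```bash
python3 - <<'E'
from h import *
def crop(n,x0,x1,y0,y1,k,o): 
    i=cv2.imread(f"pics/{n}.png")[y0:y1,x0:x1];cv2.imwrite(f"pics/{o}.png",cv2.resize(i,None,fx=k,fy=k,interpolation=2))
crop("w2",230,450,80,215,3.6,"w2t");crop("s2",290,440,195,265,5,"s2t");crop("w2",0,230,60,170,3.4,"w2o")
E
```

```text
(no output)
```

View pics/w2t.png

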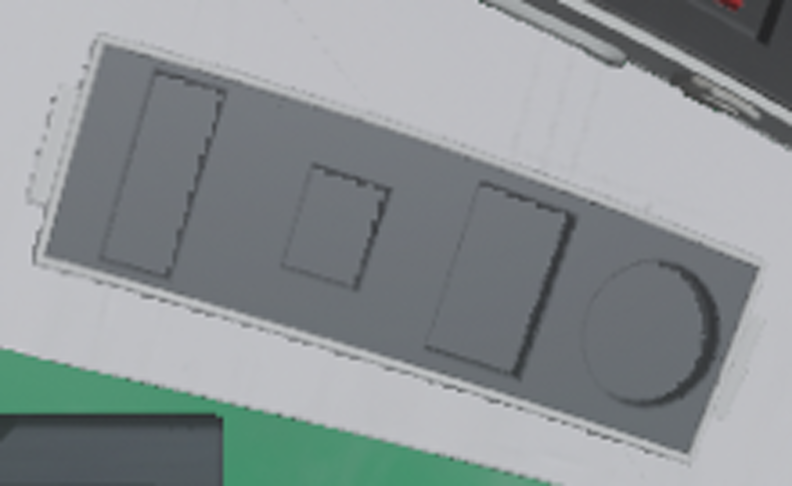

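View pics/s2t.png

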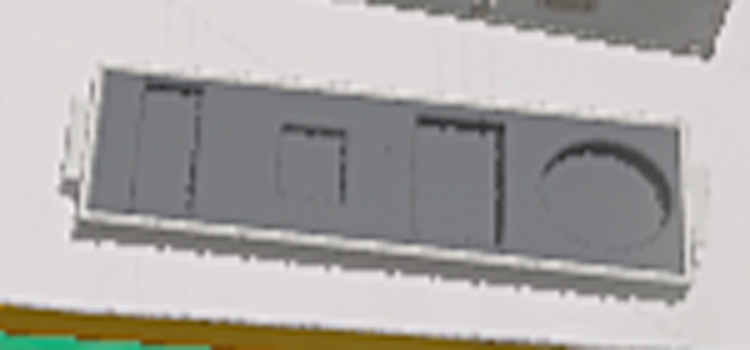

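View pics/w2o.png

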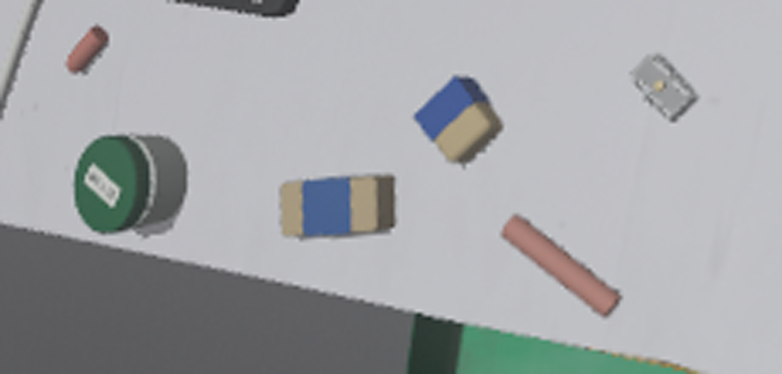

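```bash
cat > m.py <<'E'
from h import *
f=grab_frame("wrist");g=grab_frame("scene");d=grab_frame("side")
W=lambda x,y,k,ox,oy,z:onz(f,ox+x/k-.5*(1-1/k),oy+y/k-.5*(1-1/k),z,True)
T=lambda x,y,z:W(x,y,3.6,230,80,z)
S=lambda x,y,z:onz(g,290+x/5-.4,195+y/5-.4,z)
def show(n,P):
    P=np.array(P);print(n,"c",np.round(P.mean(0)[:2],4),"sides",np.round(np.linalg.norm(np.roll(P,-1,0)-P,axis=1),4),"dir",np.round(np.degrees(np.arctan2(P[1,1]-P[0,1],P[1,0]-P[0,0])),1))
show("tray w",[T(100,36,.016),T(760,262,.016),T(690,460,.016),T(36,264,.016)])
show("tray s",[S(102,68,.016),S(683,122,.016),S(688,277,.016),S(82,215,.016)])
show("stick w",[T(155,70,.014),T(224,90,.014),T(170,278,.014),T(101,260,.014)])
show("sharp w",[T(312,165,.014),T(392,187,.014),T(357,290,.014),T(282,266,.014)])
show("block w",[T(482,183,.014),T(575,214,.014),T(520,376,.014),T(427,347,.014)])
print("pot w",T(651,333,.014))
O=lambda x,y,z:W(x,y,3.4,0,60,z)
print("rubber",O(512,223,.006),O(610,305,.006))
show("blk",[O(280,182,.018),O(378,177,.018),O(376,232,.018),O(283,237,.018)])
print("pot",O(113,184,.043))
show("shp",[O(657,54,.012),O(697,97,.012),O(673,122,.012),O(631,74,.012)])
show("bst",[O(462,76,.018),O(490,110,.018),O(442,152,.018),O(415,116,.018)])
# colour centroids in 3 views
def cent(img,lo,hi,box):
    h=cv2.cvtColor(img,cv2.COLOR_RGB2HSV);m=cv2.inRange(h,lo,hi);M=np.zeros_like(m);x0,x1,y0,y1=box;M[y0:y1,x0:x1]=m[y0:y1,x0:x1]
    n,l,s,c=cv2.connectedComponentsWithStats(M);i=1+np.argmax(s[1:,4]);ys,xs=np.nonzero(l==i)
    (cx,cy),(w,hh),a=cv2.minAreaRect(np.c_[xs,ys].astype(np.float32));return s[i,4],(cx,cy),(w,hh,a)
for nm,fr,wr,bx in(("w",f,1,(140,190,115,160)),("s",g,0,(240,275,225,250)),("d",d,0,(235,265,205,232))):
    a,c,r=cent(fr["image"],(0,60,60),(14,255,255),bx);print("rubber",nm,a,np.round(onz(fr,*c,.006,wr),4))
for nm,fr,wr,bx in(("w",f,1,(15,60,90,140)),("s",g,0,(0,1,0,1)),("d",d,0,(145,180,170,200))):
    if nm=="s":continue
    a,c,r=cent(fr["image"],(45,60,20),(95,255,255),bx);print("lid",nm,a,c,np.round(onz(fr,*c,.04,wr),4))
for nm,fr,wr,bx in(("w",f,1,(75,125,100,140)),("s",g,0,(190,225,220,245)),("d",d,0,(193,224,195,218))):
    a,c,r=cent(fr["image"],(100,120,40),(130,255,255),bx);print("blue blk",nm,a,np.round(onz(fr,*c,.016,wr),4))
E
python3 m.py
```

```text
tray w c [ 0.4391 -0.24  ] sides [0.2654 0.0844 0.2675 0.0862] dir -106.3
tray s c [ 0.4392 -0.2372] sides [0.2665 0.0833 0.2668 0.0819] dir -105.6
stick w c [ 0.4669 -0.1461] sides [0.0256 0.0714 0.0261 0.0721] dir -106.3
sharp w c [ 0.4485 -0.2093] sides [0.0303 0.0403 0.0292 0.0387] dir -103.9
block w c [ 0.4303 -0.2726] sides [0.038  0.0654 0.0386 0.0649] dir -105.0
pot w [ 0.41220691 -0.3347531   0.014     ]
rubber [0.47629618 0.02886875 0.006     ] [ 0.44021351 -0.01300884  0.006     ]
blk c [0.4908 0.1126] sides [0.0521 0.0232 0.0498 0.0242] dir -93.6
pot [0.51495685 0.21924963 0.043     ]
shp c [ 0.5271 -0.0407] sides [0.0242 0.0136 0.0264 0.013 ] dir -138.5
bst c [0.5237 0.0491] sides [0.0197 0.0272 0.0203 0.0266] dir -140.8
rubber w 278 [0.4591 0.0108 0.006 ]
rubber s 104 [0.4578 0.0117 0.006 ]
rubber d 103 [0.4611 0.0111 0.006 ]
lid w 337 (29.5, 113.5) [0.5166 0.23   0.04  ]
lid d 181 (162.5, 187.0) [0.5157 0.2311 0.04  ]
blue blk w 197 [0.4925 0.1166 0.016 ]
blue blk s 115 [0.4868 0.1178 0.016 ]
blue blk d 103 [0.4897 0.1178 0.016 ]
```

>>> drive_tool(angular=[[0,0,0],[0,0,0],[0,0,0],[0,0,0],[0,0,0]], offset=[[9,-34.5,15],[9,-34.5,15],[9,-34.5,15],[9,-34.5,15],[9,-34.5,15]], claw=[40,40,40,40,40])

```text
t: 2.17
position: [0.4583, 0.0091, 0.2285]
orientation: [3.141, -0.003, -0.0]
contact_force: [-0.1, -1.7, 1.1]
width: 0.0341
```

>>> drive_tool(angular=[[0,0,-7.1],[0,0,-7.1],[0,0,-7.1],[0,0,-7.1],[0,0,-7.1]], offset=[[0,0,14],[0,0,14],[0,0,14],[0,0,14],[0,0,14]], claw=[40,40,40,40,40])

```text
t: 2.58
position: [0.4582, 0.0076, 0.1585]
orientation: [2.99, 0.965, -0.0]
contact_force: [-0.2, 0.1, 0.4]
width: 0.0344
```

>>> drive_tool(angular=[[0,0,-7],[0,0,-6.8],[0,0,0]], offset=[[0,0,14],[0,0,5],[0,0,0]], claw=[40,40,40])

```text
t: 2.83
position: [0.4575, 0.0077, 0.139]
orientation: [-2.851, -1.317, 0.004]
contact_force: [-0.3, -0.0, -0.8]
width: 0.0343
```

```bash
python3 - <<'E'
from h import *
st()
f=grab("wrist","w3");cv2.imwrite("pics/w3b.png",cv2.resize(cv2.imread("pics/w3.png"),(784,588)))
E
```

```text
t 2.83 pos [0.4575 0.0077 0.139 ] x-axis [ 0.648  0.761 -0.002] z [-0.003  0.    -1.   ] yaw 49.58 F [-0.3 -0.  -0.8] w 0.0343 j [-0.11  0.41  1.86 -0.    0.87  0.59]
```

View pics/w3b.png

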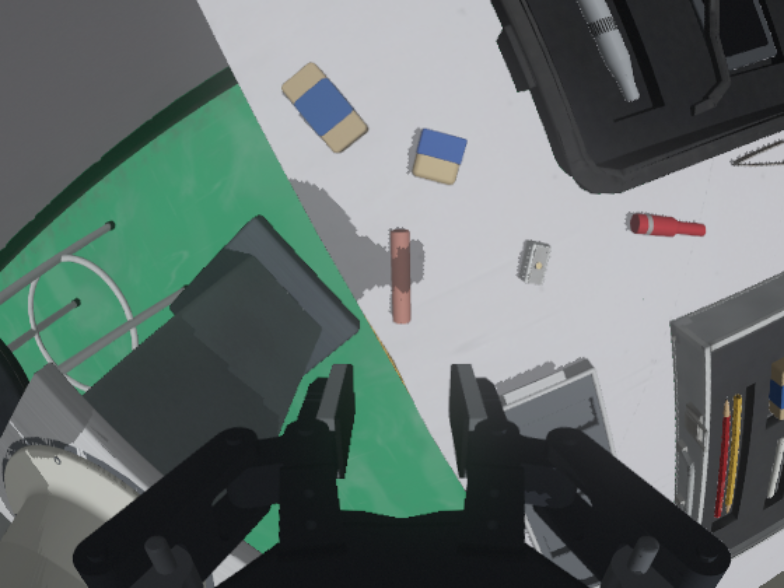

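```bash
cat > obj.py <<'E'
from h import *
def comp(f,lo,hi,near,z,wr=True,rad=0.06):
    """contour nearest a world point; min-area rectangle of its rays on plane z"""
    h=cv2.cvtColor(f["image"],cv2.COLOR_RGB2HSV);m=cv2.inRange(h,lo,hi)
    n,l,s,c=cv2.connectedComponentsWithStats(m)
    best=None;u=proj(f,[near[0],near[1],z],wr)
    for i in range(1,n):
        if s[i,4]<40:continue
        d=np.hypot(*(c[i]-u))
        if best is None or d<best[0]:best=(d,i)
    i=best[1];ys,xs=np.nonzero(l==i)
    P=np.array([onz(f,x,y,z,wr)[:2] for x,y in zip(xs,ys)])
    (cx,cy),(w,hh),a=cv2.minAreaRect((P*1000).astype(np.float32))
    b=cv2.boxPoints(((cx,cy),(w,hh),a));e=[b[1]-b[0],b[2]-b[1]];e=max(e,key=np.linalg.norm)
    print("area",s[i,4],"centroid",np.round(P.mean(0),4),"rect",np.round([cx/1e3,cy/1e3],4),"size mm",np.round([w,hh],1),"long dir",round(float(np.degrees(np.arctan2(e[1],e[0]))%180),1))
E
python3 - <<'E'
from obj import *
s=st();f=grab_frame("wrist")
comp(f,(0,60,50),(14,255,255),(.459,.011),.006)
A=R.from_rotvec(s["orientation"]).as_matrix();p=s["position"]
for u,v,sg in((251.5,261,-1),(321.5,261,1)):
    d=A.T@ray(f,u,v,True);o=A.T@(np.array(f["origin"])-p)
    for q in(-1,1):
        k=(q*.01715-o[1])/d[1];print(q,np.round(o+k*d,4)) if k>0 else 0
print(o)
E
```

```text
t 2.88 pos [0.4579 0.0078 0.1398] x-axis [ 0.654  0.756 -0.001] z [-0.002  0.    -1.   ] yaw 49.13 F [-0.2  0.5  0.2] w 0.0343 j [-0.11  0.41  1.86 -0.    0.87  0.6 ]
area 772 centroid [0.459  0.0107] rect [0.4588 0.0103] size mm [58.2 10.6] long dir 50.3
-1 [ 0.0075 -0.0172  0.0075]
1 [0.0074 0.0172 0.0078]
[ 8.04773249e-02  9.36999404e-05 -1.34018081e-01]
```

>>> drive_tool(angular=[[0,0,-0.9],[0,0,0],[0,0,0],[0,0,0],[0,0,0]], offset=[[2.7,-1,30],[0,0,35],[0,0,35],[0,0,20],[0,0,7]], claw=[40,40,40,40,40])

```text
t: 3.35
position: [0.4585, 0.0113, 0.0113]
orientation: [-2.846, -1.326, 0.004]
contact_force: [-0.8, -0.6, -0.4]
width: 0.034
```

>>> drive_tool(angular=[[0,0,0],[0,0,0],[0,0,0],[0,0,0],[0,0,0]], offset=[[0,0,0],[0,0,0],[0,0,0],[0,0,0],[0,0,0]], claw=[0,0,0,0,0], force=25)

```text
t: 3.77
position: [0.46, 0.0116, 0.0144]
orientation: [2.844, 1.333, 0.003]
contact_force: [-0.2, 0.4, -0.9]
width: 0.0105
```

>>> drive_tool(angular=[[0,0,0],[0,0,0],[0,0,6.6],[0,0,6.6],[0,0,6.6]], offset=[[0,0,-20],[0,0,-35],[0,0,-35],[0,0,-25],[0,0,0]], claw=[0,0,0,0,0])

```text
t: 4.18
position: [0.4615, 0.0116, 0.1332]
orientation: [3.031, 0.816, 0.011]
contact_force: [1.8, -0.2, 0.3]
width: 0.0101
```

>>> drive_tool(angular=[[0,0,6.6],[0,0,6.6],[0,0,6.6],[0,0,6.6],[0,0,6.6]], offset=[[0,0,0],[0,0,0],[0,0,0],[0,0,0],[0,0,0]], claw=[0,0,0,0,0])

```text
t: 4.6
position: [0.4594, 0.0117, 0.129]
orientation: [3.141, -0.079, 0.002]
contact_force: [-1.3, -0.5, -0.5]
width: 0.0101
```

>>> drive_tool(angular=[[0,0,6.6],[0,0,6.2],[0,0,0]], offset=[[0,0,0],[0,0,0],[0,0,0]], claw=[0,0,0])

```text
t: 4.85
position: [0.4593, 0.0118, 0.1289]
orientation: [-3.112, 0.429, -0.001]
contact_force: [0.2, 0.7, -0.1]
width: 0.0103
```

```bash
python3 - <<'E'
from h import *
st()
f=grab("wrist","w4");cv2.imwrite("pics/w4b.png",cv2.resize(cv2.imread("pics/w4.png"),(784,588)))
E
```

```text
t 4.85 pos [0.4593 0.0118 0.1289] x-axis [ 0.963 -0.27   0.001] z [ 0.001 -0.    -1.   ] yaw -15.69 F [ 0.2  0.7 -0.1] w 0.0103 j [-0.1   0.43  1.87  0.    0.84  1.74]
```

View pics/w4b.png

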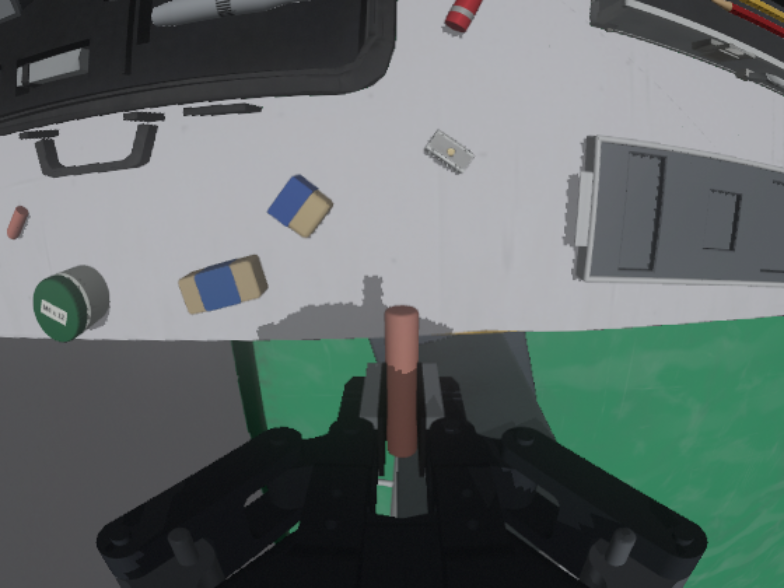

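>>> drive_tool(angular=[[0,0,0],[0,0,0],[0,0,0],[0,0,0],[0,0,0]], offset=[[-3,37,0],[-3,38,0],[-2,38,0],[-2,37,0],[0,0,0]], claw=[0,0,0,0,0])

```text
t: 5.32
position: [0.4087, -0.1351, 0.1287]
orientation: [3.112, -0.418, 0.001]
contact_force: [0.9, 1.0, -0.1]
width: 0.0102
```

```bash
python3 - <<'E'
from h import *
st()
f=grab("wrist","w5");cv2.imwrite("pics/w5b.png",cv2.resize(f["image"][60:330,230:560,::-1],None,fx=2.2,fy=2.2,interpolation=2))
E
```

```text
t 5.32 pos [ 0.4087 -0.1351  0.1287] x-axis [ 0.965 -0.264  0.001] z [ 0.001 -0.001 -1.   ] yaw -15.31 F [ 0.9  1.  -0.1] w 0.0102 j [-0.46  0.4   1.94 -0.    0.8   1.38]
```

View pics/w5b.png

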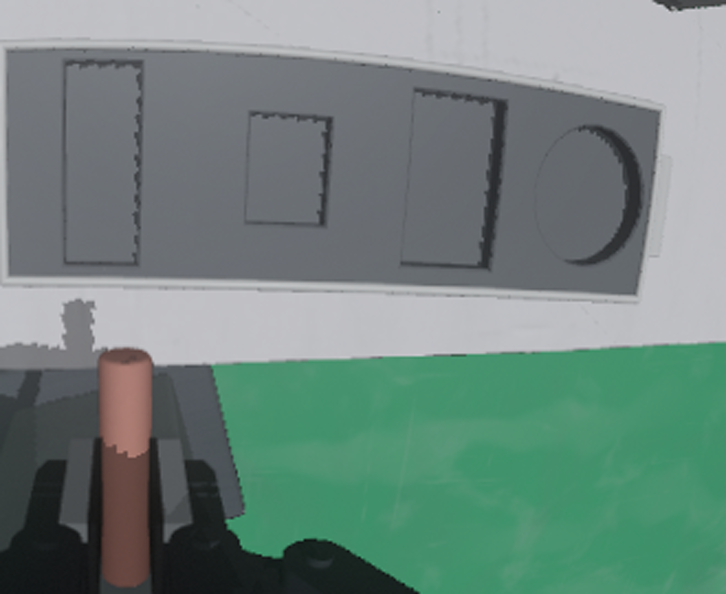

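```bash
python3 - <<'E'
from h import *
s=st();f=grab_frame("wrist")
T=lambda x,y,z=.014:onz(f,230+x/2.2-.27,60+y/2.2-.27,z,True)
def show(n,P):
    P=np.array(P);e=P[1]-P[2]+P[0]-P[3];print(n,"c",np.round(P.mean(0)[:2],4),"sides",np.round(np.linalg.norm(np.roll(P,-1,0)-P,axis=1),4),"xdir",np.round(np.degrees(np.arctan2(e[1],e[0])),2));return P.mean(0)
a=show("stick",[T(64,60),T(143,62),T(139,265),T(65,264)])
b=show("sharp",[T(249,111),T(333,117),T(325,226),T(245,223)])
c=show("block",[T(415,88),T(507,101),T(490,269),T(401,265)])
d=T(590,195);print("pot",d)
print(np.degrees(np.arctan2(*(c-a)[1::-1])), np.linalg.norm(c-a), np.linalg.norm(d-c))
E
```

```text
t 5.37 pos [ 0.4093 -0.133   0.1286] x-axis [ 0.964 -0.265  0.001] z [ 0.001 -0.001 -1.   ] yaw -15.36 F [ 0.1 -0.2 -0.1] w 0.0105 j [-0.45  0.4   1.94 -0.    0.81  1.39]
stick c [ 0.4688 -0.142 ] sides [0.0269 0.0716 0.0264 0.0721] xdir -16.04
sharp c [ 0.4505 -0.2049] sides [0.0304 0.0395 0.0296 0.0397] xdir -16.33
block c [ 0.432 -0.268] sides [0.0393 0.0656 0.0391 0.0661] xdir -16.28
pot [ 0.41421386 -0.3301348   0.014     ]
-106.27926780655179 0.13125382654346218 0.06459396701917763
```

>>> drive_tool(angular=[[0,0,0.7],[0,0,0],[0,0,0],[0,0,0],[0,0,0]], offset=[[30,-4,0],[29,-3.6,0],[0,0,30],[0,0,30],[0,0,20]], claw=[0,0,0,0,0])

```text
t: 5.83
position: [0.4691, -0.1374, 0.0466]
orientation: [-3.112, 0.431, 0.001]
contact_force: [-0.9, 0.1, -0.9]
width: 0.0102
```

>>> drive_tool(angular=[[0,0,0],[0,0,0]], offset=[[0,0,10],[0,0,0]], claw=[0,0])

```text
t: 6.0
position: [0.4682, -0.1375, 0.0368]
orientation: [-3.111, 0.434, 0.005]
contact_force: [0.0, 0.1, 0.4]
width: 0.01
```

```bash
python3 - <<'E'
from h import *
st()
f=grab("wrist","w6");g=grab("scene","s6");d=grab("side","d6")
a=cv2.resize(f["image"][200:360,180:420,::-1],(792,528));cv2.imwrite("pics/w6b.png",a)
b=np.hstack([cv2.resize(x["image"][y:y+75,q:q+100,::-1],(400,300)) for x,q,y in((g,290,190),(d,280,185))]);cv2.imwrite("pics/s6b.png",b)
E
```

```text
t 6.0 pos [ 0.4682 -0.1375  0.0368] x-axis [ 0.962 -0.273 -0.003] z [-0.003  0.001 -1.   ] yaw -15.87 F [0.  0.1 0.4] w 0.01 j [-0.41  0.62  1.87  0.    0.65  1.44]
```

View pics/w6b.png

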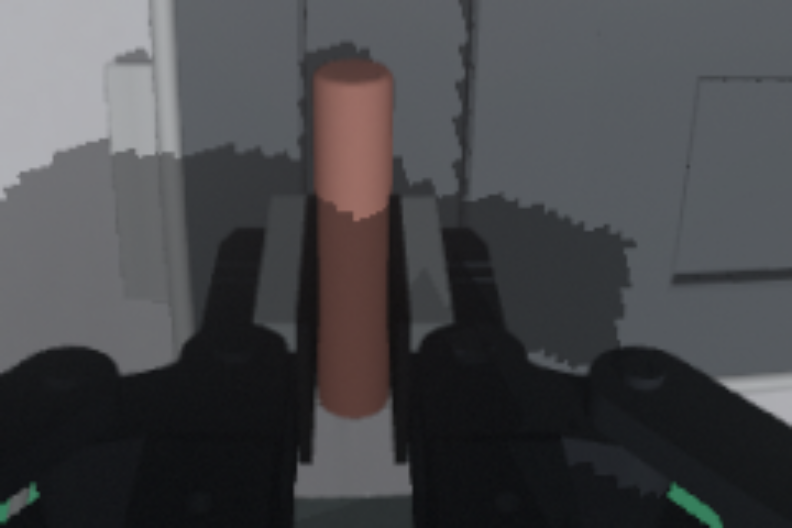

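View pics/s6b.png

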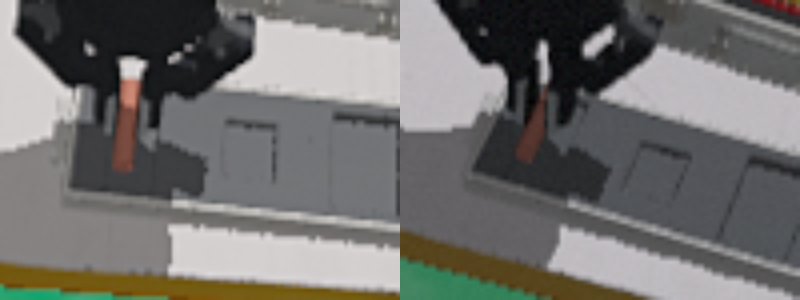

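>>> drive_tool(angular=[[0,0,0],[0,0,0],[0,0,0],[0,0,0]], offset=[[0.5,5,0],[0,0,0],[0,0,12],[0,0,0]], claw=[0,0,0,0])

```text
t: 6.48
position: [0.4678, -0.1441, 0.026]
orientation: [3.111, -0.439, 0.0]
contact_force: [-0.9, 0.9, -0.8]
width: 0.0107
```

```bash
python3 - <<'E'
from h import *
st()
f=grab("wrist","w7")
a=cv2.resize(f["image"][160:360,150:450,::-1],(792,528));cv2.imwrite("pics/w7b.png",a)
E
```

```text
t 6.48 pos [ 0.4678 -0.1441  0.026 ] x-axis [ 0.961 -0.277  0.   ] z [ 0. -0. -1.] yaw -16.06 F [-0.9  0.9 -0.8] w 0.0107 j [-0.42  0.64  1.88  0.    0.62  1.43]
```

View pics/w7b.png

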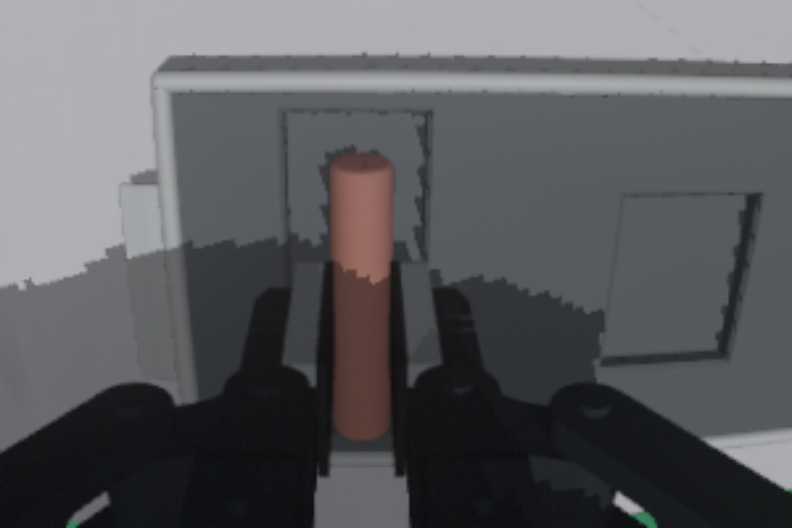

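```bash
python3 - <<'E'
from h import *
s=st();f=grab_frame("wrist")
u=np.array([np.cos(np.radians(-16.2)),np.sin(np.radians(-16.2))])
T=lambda x,y,z:onz(f,150+x/2.64-.3,160+y/2.64-.3,z,True)[:2]
p=s["position"][:2]
for n,x,y,z in(("stick end top",361,155,.0255),("bot",361,178,.0135),("pocket far L",283,110,.014),("far R",432,112,.014)):
    q=T(x,y,z);print(n,np.round(q,4),"along",round((q-p)@u*1e3,1),"across",round((q-p)@np.array([-u[1],u[0]])*1e3,1))
E
```

```text
t 6.53 pos [ 0.4678 -0.144   0.0264] x-axis [ 0.961 -0.277 -0.   ] z [-0.  0. -1.] yaw -16.06 F [ 0.2 -0.7  0.2] w 0.0101 j [-0.42  0.64  1.88 -0.    0.62  1.43]
stick end top [ 0.4989 -0.1537] along 32.6 across -0.6
bot [ 0.4904 -0.1512] along 23.8 across -0.6
pocket far L [ 0.5069 -0.1415] along 36.9 across 13.3
far R [ 0.4992 -0.167 ] along 36.6 across -13.3
```

>>> drive_tool(angular=[[0,0,0],[0,0,0],[0,0,0],[0,0,0],[0,0,0]], offset=[[0,0,1.5],[0,0,0],[0,0,0],[0,0,0],[0,0,-40]], claw=[0,26,26,26,30])

```text
t: 7.0
position: [0.4653, -0.1427, 0.0601]
orientation: [-3.108, 0.438, 0.014]
contact_force: [-0.4, 0.6, -1.1]
width: 0.0257
```

>>> drive_tool(angular=[[0,0,0],[0,0,0],[0,0,0],[0,0,0]], offset=[[0,0,-35],[-35,0,-15],[-10,0,0],[0,0,0]], claw=[30,50,50,50])

```text
t: 7.33
position: [0.4226, -0.1306, 0.1157]
orientation: [-3.111, 0.439, 0.0]
contact_force: [0.2, -0.5, 0.5]
width: 0.0427
```

```bash
python3 - <<'E'
from h import *
st()
f=grab("wrist","w8");g=grab("scene","s8");d=grab("side","d8")
a=cv2.resize(f["image"][40:300,150:500,::-1],(770,572));cv2.imwrite("pics/w8b.png",a)
E
```

```text
t 7.33 pos [ 0.4226 -0.1306  0.1157] x-axis [ 0.961 -0.276 -0.   ] z [-0.  0. -1.] yaw -16.05 F [ 0.2 -0.5  0.5] w 0.0427 j [-0.43  0.43  1.92 -0.    0.78  1.42]
```

View pics/w8b.png

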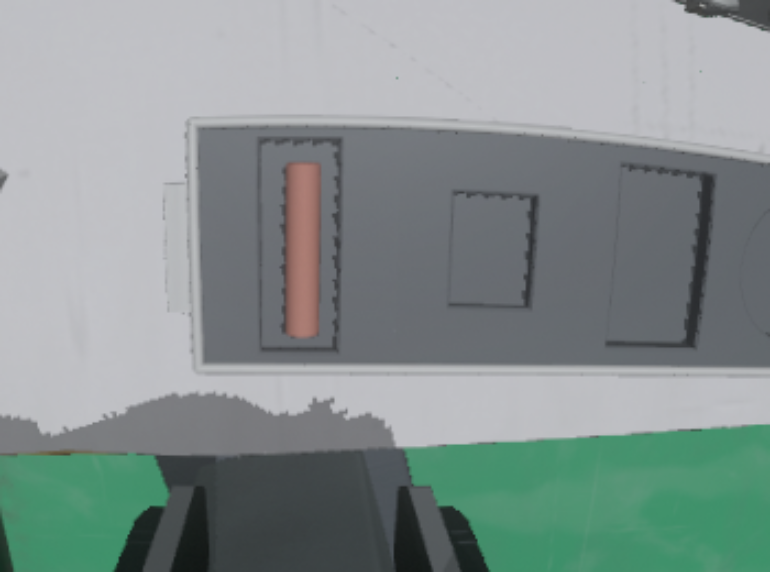

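View pics/s8.png

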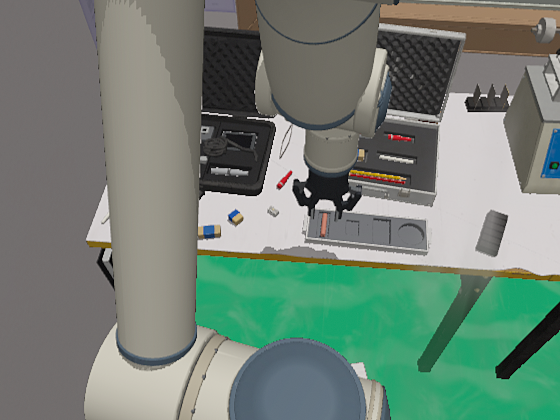

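>>> drive_tool(angular=[[0,0,-6.8],[0,0,-6.8],[0,0,-6.8],[0,0,-6.8],[0,0,-6.8]], offset=[[0,0,-10],[0,0,-10],[0,0,-10],[0,0,-10],[0,0,-10]], claw=[60,60,60,60,60])

```text
t: 7.9
position: [0.4255, -0.1317, 0.1647]
orientation: [-3.101, -0.499, 0.001]
contact_force: [0.2, -0.6, 0.2]
width: 0.0511
```

>>> drive_tool(angular=[[0,0,-6.8],[0,0,-6.8],[0,0,-6.8],[0,0,-6.8],[0,0,-6.8]], offset=[[0,0,0],[0,0,0],[0,0,0],[0,0,0],[0,0,0]], claw=[60,60,60,60,60])

```text
t: 8.32
position: [0.4256, -0.1317, 0.1642]
orientation: [-2.82, -1.384, 0.0]
contact_force: [-0.3, -0.0, 0.3]
width: 0.0515
```

>>> drive_tool(angular=[[0,0,-6.8],[0,0,-6.8],[0,0,-6.8],[0,0,-6.8],[0,0,-6.8]], offset=[[0,0,0],[0,0,0],[0,0,0],[0,0,0],[0,0,0]], claw=[60,60,60,60,60])

```text
t: 8.73
position: [0.4256, -0.1317, 0.1642]
orientation: [-2.292, -2.148, 0.0]
contact_force: [-0.2, 0.1, 0.2]
width: 0.0514
```

```bash
python3 - <<'E'
from h import *
s=st();A=R.from_rotvec(s["orientation"]).as_matrix()
print(A.T@(np.array([.489,.1,.17])-s["position"])*1e3)
E
```

```text
t 8.73 pos [ 0.4256 -0.1317  0.1642] x-axis [0.065 0.998 0.   ] z [-0.  0. -1.] yaw 86.29 F [-0.2  0.1  0.2] w 0.0514 j [-0.43  0.35  1.86  0.    0.93 -0.37]
[235.35266108  48.30004507  -5.74383738]
```

>>> drive_tool(angular=[[0,0,0],[0,0,0],[0,0,0],[0,0,0],[0,0,0]], offset=[[35,7,0],[40,8,0],[40,8,0],[40,8,0],[40,8,0]], claw=[60,60,60,60,60])

```text
t: 9.15
position: [0.4784, 0.0624, 0.1642]
orientation: [-2.299, -2.141, 0.0]
contact_force: [1.6, -0.9, -0.8]
width: 0.0515
```

>>> drive_tool(angular=[[0,0,0],[0,0,0],[0,0,0]], offset=[[30,8,0],[10,2,0],[0,0,0]], claw=[60,60,60])

```text
t: 9.4
position: [0.4914, 0.1019, 0.1641]
orientation: [-2.295, -2.145, -0.0]
contact_force: [-0.3, -1.1, 0.1]
width: 0.0516
```

```bash
python3 - <<'E'
from obj import *
st();f=grab("wrist","w9")
print("blue");comp(f,(100,100,30),(130,255,255),(.489,.118),.018)
print("blue stub");comp(f,(100,100,30),(130,255,255),(.524,.053),.018)
print("tan+blue px?");cv2.imwrite("pics/w9b.png",cv2.resize(f["image"][:,:,::-1],(784,588)))
E
```

```text
t 9.4 pos [0.4914 0.1019 0.1641] x-axis [0.067 0.998 0.   ] z [ 0.  0. -1.] yaw 86.13 F [-0.3 -1.1  0.1] w 0.0516 j [0.09 0.42 1.74 0.   0.99 0.15]
blue
area 526 centroid [0.491  0.1144] rect [0.4923 0.1167] size mm [24.7 23. ] long dir 86.8
blue stub
area 353 centroid [0.5276 0.0572] rect [0.5277 0.0572] size mm [14.2 24.7] long dir 124.9
tan+blue px?
```

View pics/w9b.png

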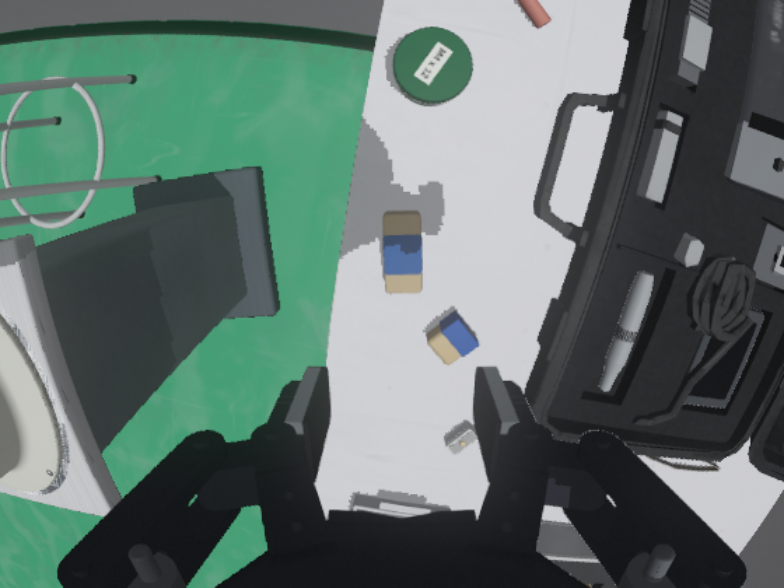

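```bash
python3 - <<'E'
from h import *
s=st();f=grab_frame("wrist");A=R.from_rotvec(s["orientation"]).as_matrix()
P=np.array([onz(f,x/1.4-.15,y/1.4-.15,.018,True) for x,y in((383,212),(421,212),(423,292),(385,292))])
print(np.round(P,4),np.round(np.linalg.norm(np.roll(P,-1,0)-P,axis=1),4));e=P[0]+P[1]-P[2]-P[3];print(np.degrees(np.arctan2(e[1],e[0])))
print(A.T@(P.mean(0)-s["position"])*1e3,P.mean(0))
E
```

```text
t 9.45 pos [0.4907 0.1003 0.1641] x-axis [ 0.068  0.998 -0.   ] z [-0.001 -0.    -1.   ] yaw 86.08 F [-0.2 -0.4  0.6] w 0.0517 j [ 0.08  0.42  1.74 -0.    0.99  0.15]
[[0.4816 0.1429 0.018 ]
 [0.505  0.1414 0.018 ]
 [0.5034 0.0894 0.018 ]
 [0.4788 0.091  0.018 ]] [0.0235 0.052  0.0246 0.052 ]
87.55671620526624
[ 15.90910647   0.47716593 146.11214181] [0.49219584 0.11616398 0.018     ]
```

>>> drive_tool(angular=[[0,0,-0.9],[0,0,0],[0,0,0],[0,0,0],[0,0,0]], offset=[[16,0,28],[0,0,35],[0,0,35],[0,0,35],[0,0,15]], claw=[60,60,60,60,60])

```text
t: 9.92
position: [0.4896, 0.1138, 0.0133]
orientation: [-2.282, -2.156, 0.005]
contact_force: [-0.6, 0.3, -0.7]
width: 0.051
```

>>> drive_tool(angular=[[0,0,0],[0,0,0],[0,0,0],[0,0,0],[0,0,0]], offset=[[0,0,0],[0,0,0],[0,0,0],[0,0,0],[0,0,0]], claw=[0,0,0,0,0], force=30)

```text
t: 10.33
position: [0.4921, 0.1154, 0.0181]
orientation: [2.281, 2.158, 0.003]
contact_force: [-0.0, -1.0, -0.0]
width: 0.0225
```

>>> drive_tool(angular=[[0,0,0],[0,0,0],[0,0,0],[0,0,6.9],[0,0,6.9]], offset=[[0,0,-20],[0,0,-35],[0,0,-35],[0,0,-25],[0,0,0]], claw=[0,0,0,0,0])

```text
t: 10.75
position: [0.4937, 0.1158, 0.1373]
orientation: [2.526, 1.862, 0.011]
contact_force: [1.1, -0.1, 0.5]
width: 0.0228
```

>>> drive_tool(angular=[[0,0,6.9],[0,0,6.9],[0,0,6.9],[0,0,6.9],[0,0,6.9]], offset=[[0,0,0],[0,0,0],[0,0,0],[0,0,0],[0,0,0]], claw=[0,0,0,0,0])

```text
t: 11.17
position: [0.4914, 0.1155, 0.1327]
orientation: [2.968, 1.028, 0.002]
contact_force: [-0.5, 0.2, 0.0]
width: 0.023
```

>>> drive_tool(angular=[[0,0,6.9],[0,0,6.9],[0,0,6.9],[0,0,6.9],[0,0,6.9]], offset=[[0,0,0],[0,0,0],[0,0,0],[0,0,0],[0,0,0]], claw=[0,0,0,0,0])

```text
t: 11.58
position: [0.4914, 0.1155, 0.1327]
orientation: [-3.14, -0.102, -0.002]
contact_force: [-0.1, -0.1, 0.7]
width: 0.023
```

>>> drive_tool(angular=[[0,0,6.9],[0,0,6.9],[0,0,6.6],[0,0,0]], offset=[[0,0,0],[0,0,0],[0,0,0],[0,0,0]], claw=[0,0,0,0])

```text
t: 11.92
position: [0.4914, 0.1155, 0.1326]
orientation: [-3.108, 0.456, -0.002]
contact_force: [0.5, 0.4, -1.1]
width: 0.0235
```

```bash
python3 - <<'E'
from h import *
s=st();A=R.from_rotvec(s["orientation"]).as_matrix()
print(A.T@(np.array([.4312,-.2683,.13])-s["position"])*1e3)
E
```

```text
t 11.92 pos [0.4914 0.1155 0.1326] x-axis [ 0.958 -0.287  0.001] z [ 0.001  0.    -1.   ] yaw -16.69 F [ 0.5  0.4 -1.1] w 0.0235 j [0.11 0.47 1.76 0.   0.91 1.97]
[ 52.58167067 384.94043816   2.49200644]
```

>>> drive_tool(angular=[[0,0,0],[0,0,0],[0,0,0],[0,0,0],[0,0,0]], offset=[[0,25,0],[0,38,0],[0,38,0],[0,38,0],[0,38,0]], claw=[0,0,0,0,0])

```text
t: 12.33
position: [0.4409, -0.0557, 0.1324]
orientation: [3.111, -0.438, 0.002]
contact_force: [1.4, -0.5, -1.5]
width: 0.0233
```

>>> drive_tool(angular=[[0,0,0],[0,0,0],[0,0,0],[0,0,0],[0,0,0]], offset=[[0,38,0],[0,38,0],[0,38,0],[0,38,0],[0,38,0]], claw=[0,0,0,0,0])

```text
t: 12.75
position: [0.3872, -0.2385, 0.1325]
orientation: [3.11, -0.439, 0.002]
contact_force: [1.6, 0.2, -0.7]
width: 0.0229
```

>>> drive_tool(angular=[[0,0,0],[0,0,0],[0,0,0]], offset=[[0,18,30],[0,0,30],[0,0,0]], claw=[0,0,0])

```text
t: 13.0
position: [0.3812, -0.2539, 0.0689]
orientation: [-3.108, 0.444, 0.005]
contact_force: [-1.6, 2.7, -0.4]
width: 0.0229
```

```bash
python3 - <<'E'
from h import *
s=st();f=grab("wrist","w10")
cv2.imwrite("pics/w10b.png",cv2.resize(f["image"][:,:,::-1],(784,588)))
E
```

```text
t 13.0 pos [ 0.3812 -0.2539  0.0689] x-axis [ 0.96  -0.28  -0.004] z [-0.003  0.003 -1.   ] yaw -16.25 F [-1.6  2.7 -0.4] w 0.0229 j [-0.72  0.54  1.92 -0.    0.68  1.14]
```

View pics/w10b.png

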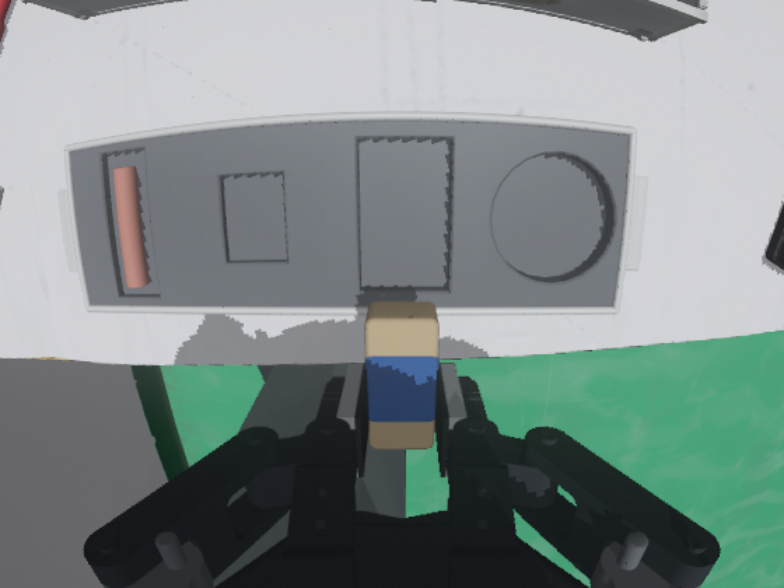

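```bash
python3 - <<'E'
from h import *
s=st();f=grab_frame("wrist");A=R.from_rotvec(s["orientation"]).as_matrix()
def q(n,C,z=.014):
    P=np.array([onz(f,x/1.4-.15,y/1.4-.15,z,True) for x,y in C]);e=P[0]-P[-1]
    print(n,np.round(P.mean(0),4),np.round(np.linalg.norm(np.roll(P,-1,0)-P,axis=1),4),np.degrees(np.arctan2(e[1],e[0])),"tool",np.round(A.T@(P.mean(0)-s["position"])*1e3,1))
q("block",((357,138),(453,138),(449,290),(359,288)))
q("pot",((551,216),))
q("sharp",((221,174),(284,172),(288,261),(227,261)))
q("blk top far edge",((371,303),(434,303)),.068-.016+.018)
E
```

```text
t 13.05 pos [ 0.3816 -0.2533  0.0707] x-axis [ 0.96  -0.279 -0.004] z [-0.003  0.003 -1.   ] yaw -16.22 F [ 0.4  0.5 -1. ] w 0.023 j [-0.72  0.53  1.92  0.    0.69  1.14]
block [ 0.4319 -0.27    0.014 ] [0.0395 0.0659 0.0397 0.0649] -16.559509962916607 tool [53.2  2.  56.5]
pot [ 0.415  -0.3316  0.014 ] [0.] 0.0 tool [54.1 65.9 56.4]
sharp [ 0.4504 -0.2069  0.014 ] [0.0291 0.0391 0.0292 0.0394] -16.77882767212119 tool [ 53.3 -63.6  56.7]
blk top far edge [ 0.4136 -0.2638  0.07  ] [0.0198 0.0198] 73.84287742668694 tool [33.7  1.1  0.6]
```

>>> drive_tool(angular=[[0,0,0],[0,0,0],[0,0,0],[0,0,0],[0,0,0]], offset=[[26,1,0],[25,0.5,0],[0,0,0],[0,0,30],[0,0,0]], claw=[0,0,0,0,0])

```text
t: 13.52
position: [0.4316, -0.2685, 0.0411]
orientation: [-3.11, 0.441, 0.001]
contact_force: [-2.6, 1.4, -0.6]
width: 0.0234
```

```bash
python3 - <<'E'
from h import *
s=st();f=grab("wrist","w11")
cv2.imwrite("pics/w11b.png",cv2.resize(f["image"][150:400,100:480,::-1],(798,525)));g=grab("scene","s11");d=grab("side","d11")
b=np.hstack([cv2.resize(x["image"][y:y+75,q:q+100,::-1],(400,300)) for x,q,y in((g,330,190),(d,320,195))]);cv2.imwrite("pics/s11b.png",b)
E
```

```text
t 13.52 pos [ 0.4316 -0.2685  0.0411] x-axis [ 0.96  -0.278 -0.001] z [-0.001  0.001 -1.   ] yaw -16.16 F [-2.6  1.4 -0.6] w 0.0234 j [-0.67  0.63  1.82  0.    0.69  1.18]
```

View pics/w11b.png

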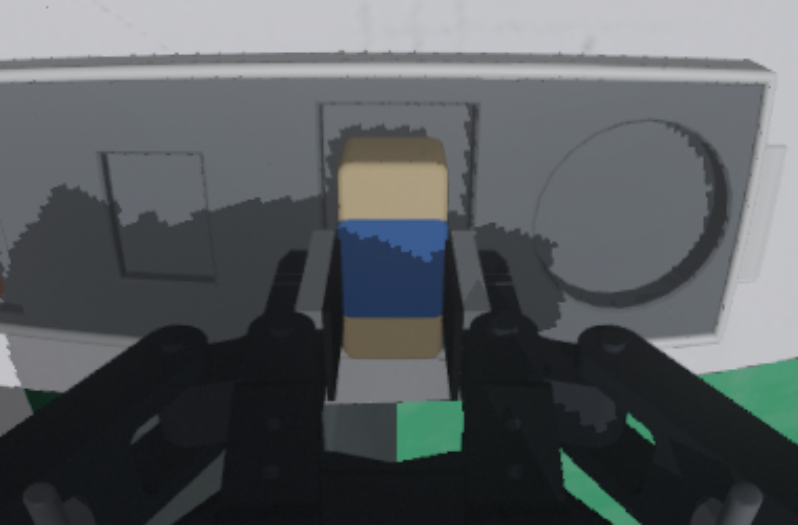

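View pics/s11b.png

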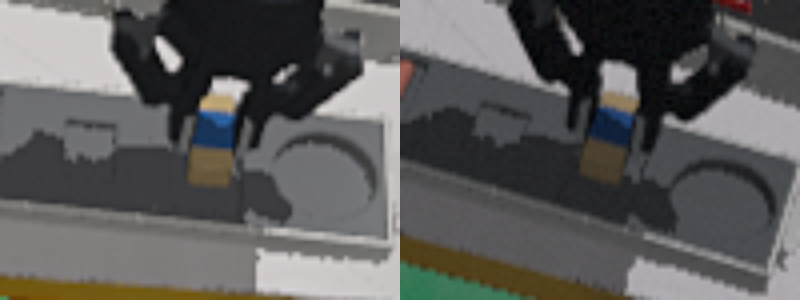

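>>> drive_tool(angular=[[0,0,0],[0,0,0],[0,0,0],[0,0,0]], offset=[[0,0.5,10],[0,0,6],[0,0,0],[0,0,0]], claw=[0,0,0,0])

```text
t: 14.0
position: [0.431, -0.2701, 0.0257]
orientation: [-3.109, 0.447, 0.001]
contact_force: [0.4, 1.5, 0.0]
width: 0.0227
```

```bash
python3 - <<'E'
from h import *
s=st();f=grab("wrist","w12")
cv2.imwrite("pics/w12b.png",cv2.resize(f["image"][150:400,100:480,::-1],(798,525)))
st()
E
```

```text
t 14.0 pos [ 0.431  -0.2701  0.0257] x-axis [ 0.96  -0.281 -0.001] z [-0.001  0.    -1.   ] yaw -16.35 F [0.4 1.5 0. ] w 0.0227 j [-0.68  0.66  1.83  0.    0.66  1.18]
t 14.05 pos [ 0.4312 -0.2702  0.0258] x-axis [ 0.96  -0.282 -0.   ] z [-0.  0. -1.] yaw -16.35 F [-0.6 -0.8 -0.3] w 0.0231 j [-0.68  0.66  1.83  0.    0.66  1.18]
```

View pics/w12b.png

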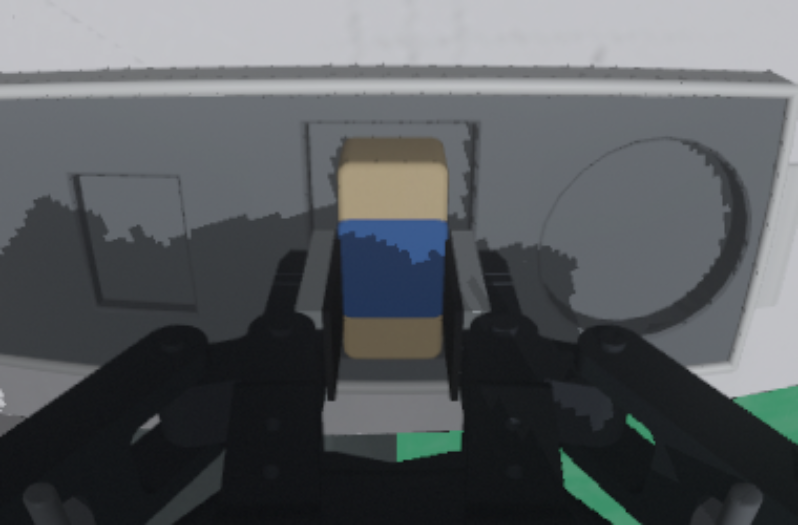

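>>> drive_tool(angular=[[0,0,0],[0,0,0],[0,0,0],[0,0,0],[0,0,0]], offset=[[0,0,1.5],[0,0,0],[0,0,0],[0,0,0],[0,0,-35]], claw=[0,42,42,42,42])

```text
t: 14.47
position: [0.4292, -0.2687, 0.0554]
orientation: [-3.106, 0.446, 0.01]
contact_force: [-1.8, 0.1, -0.9]
width: 0.0356
```

>>> drive_tool(angular=[[0,0,0],[0,0,0],[0,0,0],[0,0,0]], offset=[[0,0,-35],[-35,0,-25],[-15,0,0],[0,0,0]], claw=[42,50,50,50])

```text
t: 14.8
position: [0.382, -0.2553, 0.1197]
orientation: [3.109, -0.447, -0.0]
contact_force: [-0.8, 0.6, -0.1]
width: 0.0427
```

```bash
python3 - <<'E'
from h import *
s=st();f=grab("wrist","w13")
cv2.imwrite("pics/w13b.png",cv2.resize(f["image"][40:340,80:480,::-1],(800,600)))
g=grab_frame("scene");cv2.imwrite("pics/s13b.png",cv2.resize(g["image"][180:270,240:440,::-1],(800,360)))
E
```

```text
t 14.8 pos [ 0.382  -0.2553  0.1197] x-axis [ 0.959 -0.282 -0.   ] z [-0. -0. -1.] yaw -16.36 F [-0.8  0.6 -0.1] w 0.0427 j [-0.72  0.44  1.88 -0.    0.82  1.14]
```

View pics/w13b.png

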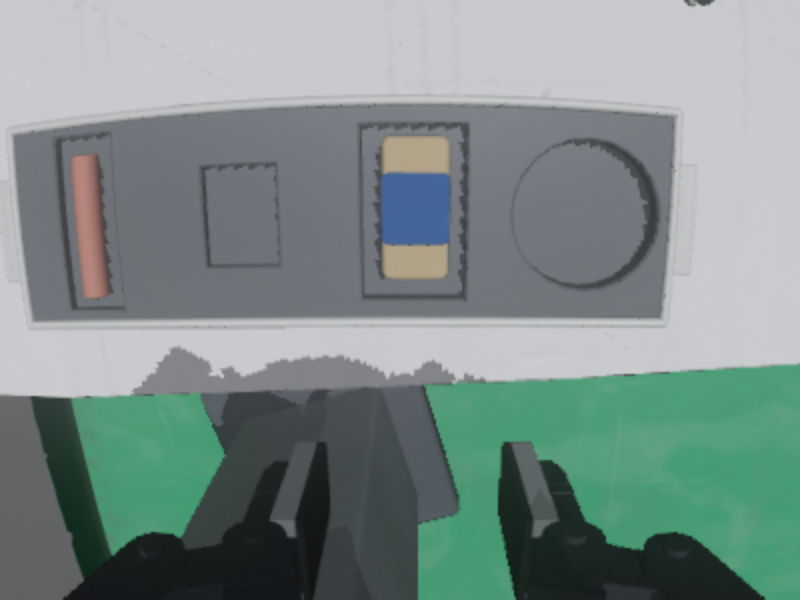

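View pics/s13b.png

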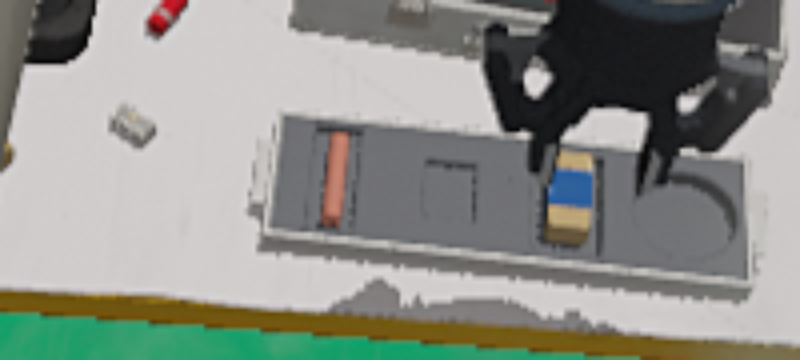

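>>> drive_tool(angular=[[0,0,0],[0,0,0],[0,0,0],[0,0,0],[0,0,0]], offset=[[9,-39,-6],[9,-40,-6],[9,-40,-6],[9,-40,-6],[9,-40,-6]], claw=[45,45,45,45,45])

```text
t: 15.32
position: [0.485, -0.0762, 0.1483]
orientation: [-3.11, 0.447, 0.0]
contact_force: [1.0, -0.8, -0.2]
width: 0.0385
```

>>> drive_tool(angular=[[0,0,-6.5],[0,0,-6.5],[0,0,-6.5],[0,0,-6.5],[0,0,-6.5]], offset=[[0,0,0],[0,0,0],[0,0,0],[0,0,0],[0,0,0]], claw=[45,45,45,45,45])

```text
t: 15.73
position: [0.4844, -0.0779, 0.1479]
orientation: [-3.109, -0.451, 0.001]
contact_force: [-0.8, 0.3, -0.0]
width: 0.0384
```

>>> drive_tool(angular=[[0,0,-6.5],[0,0,-6.5],[0,0,-6.5],[0,0,-6.5],[0,0,0]], offset=[[0,0,0],[0,0,0],[0,0,0],[0,0,0],[0,0,0]], claw=[45,45,45,45,45])

```text
t: 16.15
position: [0.4843, -0.0781, 0.1479]
orientation: [-2.928, -1.139, 0.0]
contact_force: [-0.2, 0.4, 0.4]
width: 0.0381
```

```bash
python3 - <<'E'
from h import *
s=st();f=grab("wrist","w14");u,v=map(int,proj(f,[.527,-.037,.012],True));print(u,v)
cv2.imwrite("pics/w14b.png",cv2.resize(f["image"][v-60:v+60,u-80:u+80,::-1],(800,600),interpolation=2))
E
```

```text
t 16.15 pos [ 0.4843 -0.0781  0.1479] x-axis [ 0.737  0.676 -0.   ] z [-0.  0. -1.] yaw 42.52 F [-0.2  0.4  0.4] w 0.0381 j [-0.28  0.43  1.78  0.    0.93  0.55]
284 131
```

View pics/w14b.png

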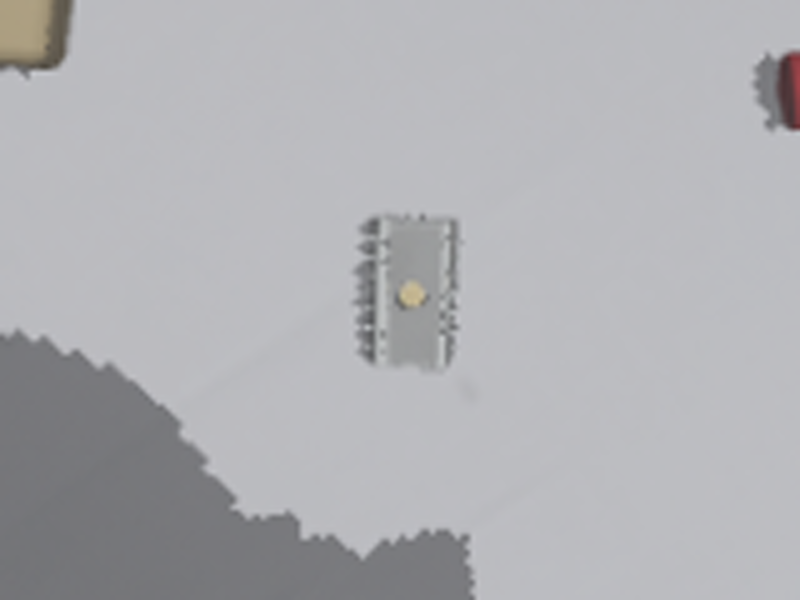

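```bash
python3 - <<'E'
from h import *
s=st();f=grab_frame("wrist");A=R.from_rotvec(s["orientation"]).as_matrix()
P=np.array([onz(f,204+x/5-.4,71+y/5-.4,.012,True) for x,y in((380,216),(460,218),(447,368),(372,364))])
e=P[0]+P[1]-P[2]-P[3];print(np.round(np.linalg.norm(np.roll(P,-1,0)-P,axis=1),4),np.degrees(np.arctan2(e[1],e[0])))
print(P.mean(0),A.T@(P.mean(0)-s["position"])*1e3)
c=onz(f,204+411/5-.4,71+292/5-.4,.014,True);print("screw",c)
for n,u,v in(("scene",273,211.3),): print(onz(grab_frame(n),u,v,.008))
E
```

```text
t 16.2 pos [ 0.4842 -0.0781  0.148 ] x-axis [ 0.742  0.67  -0.   ] z [-0.  0. -1.] yaw 42.08 F [-1.2 -0.5 -0.5] w 0.0387 j [-0.28  0.43  1.78  0.    0.93  0.55]
[0.0131 0.0251 0.0125 0.0247] 38.12078257796782
[ 0.52997702 -0.03663607  0.012     ] [6.18075127e+01 8.16706698e-03 1.35968338e+02]
screw [ 0.52963221 -0.03613172  0.014     ]
[ 0.52515973 -0.03477467  0.008     ]
```

>>> drive_tool(angular=[[0,0,0],[0,0,0],[0,0,3.3],[0,0,0],[0,0,0]], offset=[[30,0,15],[30.5,0,20],[0,0,38],[0,0,35],[0,0,20]], claw=[45,45,45,45,45])

```text
t: 16.72
position: [0.5276, -0.0369, 0.0173]
orientation: [-2.963, -1.04, 0.003]
contact_force: [-0.5, -0.4, -0.7]
width: 0.0385
```

>>> drive_tool(angular=[[0,0,0],[0,0,0]], offset=[[0,0,6],[0,0,0]], claw=[45,45])

```text
t: 16.88
position: [0.5277, -0.0374, 0.0132]
orientation: [-2.962, -1.041, 0.004]
contact_force: [-0.3, -0.3, 1.0]
width: 0.0384
```

>>> drive_tool(angular=[[0,0,0],[0,0,0],[0,0,0],[0,0,0],[0,0,0]], offset=[[0,0,0],[0,0,0],[0,0,0],[0,0,0],[0,0,0]], claw=[0,0,0,0,0], force=30)

```text
t: 17.3
position: [0.5293, -0.0378, 0.0159]
orientation: [2.962, 1.044, 0.004]
contact_force: [-1.3, 0.5, 10.4]
width: 0.0108
```

```bash
python3 - <<'E'
from h import *
s=st();f=grab("wrist","w15")
cv2.imwrite("pics/w15b.png",cv2.resize(f["image"][180:400,150:430,::-1],(784,616)))
E
```

```text
t 17.3 pos [ 0.5293 -0.0378  0.0159] x-axis [0.779 0.627 0.002] z [ 0.003 -0.001 -1.   ] yaw 38.84 F [-1.3  0.5 10.4] w 0.0108 j [-0.18  0.69  1.78 -0.    0.67  0.71]
```

View pics/w15b.png

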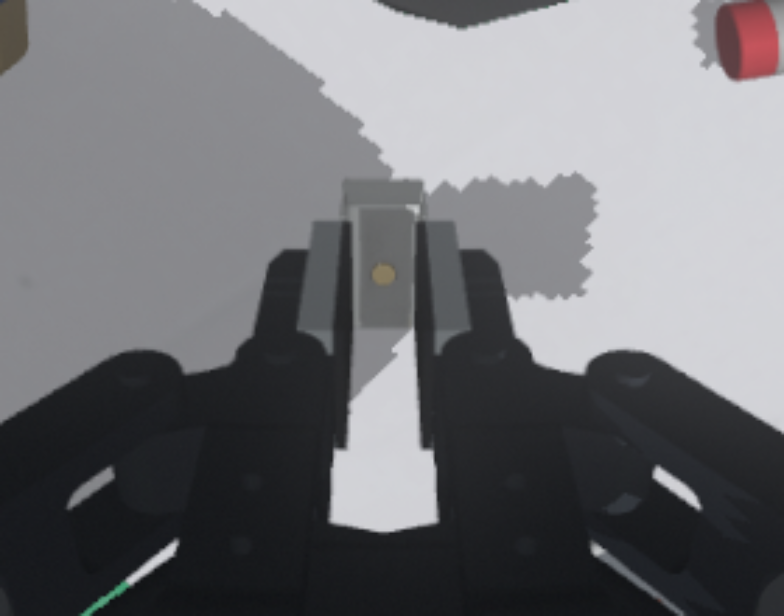

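>>> drive_tool(angular=[[0,0,0],[0,0,0],[0,0,0]], offset=[[0,0,0],[0,0,-10],[0,0,-20]], claw=[0,0,0])

```text
t: 17.6
position: [0.5276, -0.0374, 0.0445]
orientation: [-2.962, -1.044, 0.003]
contact_force: [-0.6, 0.1, -0.1]
width: 0.0112
```

```bash
python3 - <<'E'
from h import *
s=st();f=grab("wrist","w16")
a=cv2.resize(f["image"][180:400,150:430,::-1],(420,330));g=grab("side","d16");b=cv2.resize(g["image"][150:230,230:330,::-1],(412,330));cv2.imwrite("pics/w16b.png",np.hstack([a,b])[:, :800])
E
```

```text
t 17.6 pos [ 0.5276 -0.0374  0.0445] x-axis [ 0.779  0.627 -0.001] z [-0.002  0.    -1.   ] yaw 38.84 F [-0.6  0.1 -0.1] w 0.0112 j [-0.18  0.64  1.77  0.    0.74  0.71]
```

View pics/w16b.png

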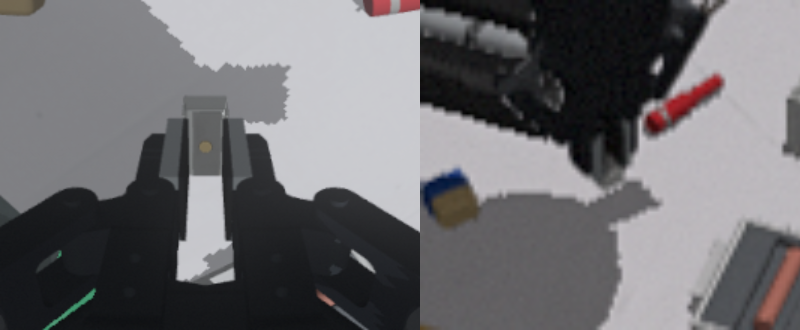

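>>> drive_tool(angular=[[0,0,6.9],[0,0,6.9],[0,0,6.9],[0,0,6.9],[0,0,6.9]], offset=[[0,0,-30],[0,0,-30],[0,0,-10],[0,0,0],[0,0,0]], claw=[0,0,0,0,0])

```text
t: 18.12
position: [0.529, -0.0377, 0.1161]
orientation: [3.139, 0.11, 0.004]
contact_force: [0.2, 0.1, -0.9]
width: 0.011
```

>>> drive_tool(angular=[[0,0,6.9],[0,0,6.9],[0,0,6.9],[0,0,0]], offset=[[0,0,0],[0,0,0],[0,0,0],[0,0,0]], claw=[0,0,0,0])

```text
t: 18.45
position: [0.5284, -0.0376, 0.115]
orientation: [-3.108, 0.457, -0.001]
contact_force: [0.6, -0.3, -0.7]
width: 0.011
```

```bash
python3 - <<'E'
from h import *
s=st();A=R.from_rotvec(s["orientation"]).as_matrix()
print(A.T@(np.array([.450,-.206,.07])-s["position"])*1e3)
E
```

```text
t 18.45 pos [ 0.5284 -0.0376  0.115 ] x-axis [ 0.958 -0.288  0.001] z [ 0.001 -0.    -1.   ] yaw -16.73 F [ 0.6 -0.3 -0.7] w 0.011 j [-0.18  0.52  1.72  0.    0.9   1.68]
[-26.60420541 183.88106954  44.98746843]
```

>>> drive_tool(angular=[[0,0,0],[0,0,0],[0,0,0],[0,0,0],[0,0,0]], offset=[[-5.6,36.8,0],[-5.6,36.8,0],[-5.6,36.8,0],[-5.6,36.8,0],[-5.6,36.8,0]], claw=[0,0,0,0,0])

```text
t: 18.87
position: [0.4488, -0.2076, 0.1149]
orientation: [3.111, -0.438, 0.001]
contact_force: [1.0, -0.4, -0.2]
width: 0.011
```

>>> drive_tool(angular=[[0,0,0],[0,0,0],[0,0,0],[0,0,0]], offset=[[0,0,35],[0,0,35],[0,0,0],[0,0,0]], claw=[0,0,0,0])

```text
t: 19.2
position: [0.4488, -0.2057, 0.0441]
orientation: [-3.109, 0.442, 0.005]
contact_force: [0.1, -0.4, 0.1]
width: 0.0106
```

```bash
python3 - <<'E'
from h import *
s=st();f=grab("wrist","w17")
cv2.imwrite("pics/w17b.png",cv2.resize(f["image"][150:400,100:480,::-1],(798,525)))
g=grab("scene","s17");d=grab("side","d17")
b=np.hstack([cv2.resize(x["image"][y:y+75,q:q+100,::-1],(400,300)) for x,q,y in((g,310,190),(d,300,190))]);cv2.imwrite("pics/s17b.png",b)
E
```

```text
t 19.2 pos [ 0.4488 -0.2057  0.0441] x-axis [ 0.96  -0.279 -0.003] z [-0.003  0.002 -1.   ] yaw -16.19 F [ 0.1 -0.4  0.1] w 0.0106 j [-0.55  0.61  1.85  0.    0.68  1.3 ]
```

View pics/w17b.png

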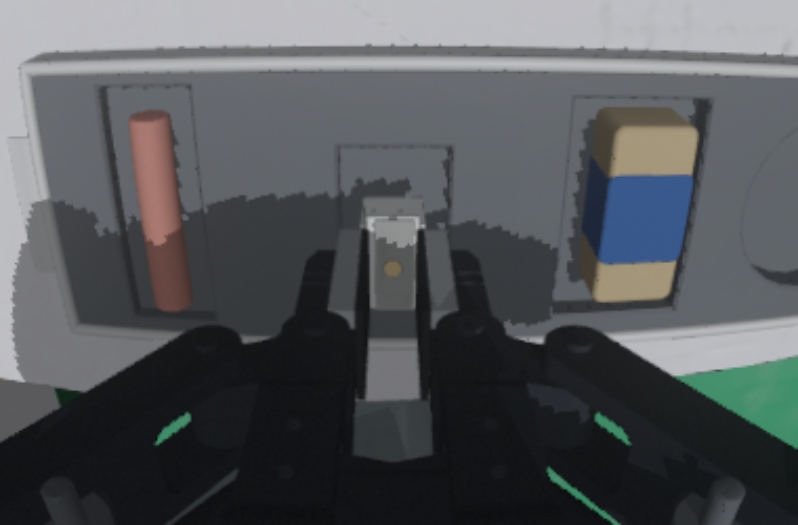

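View pics/s17b.png

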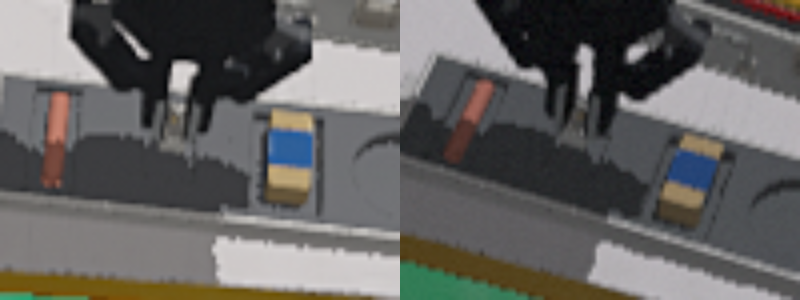

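```bash
python3 - <<'E'
from h import *
s=st();f=grab_frame("wrist");A=R.from_rotvec(s["orientation"]).as_matrix()
for n,x,y,z in(("pocket farL",337,147,.014),("farR",452,147,.014),("stick pocket far",145,87,.014),("blk pocket far",640,97,.014),("sharp far top",392,215,.0425),("screw",392,268,.0445),("sharp far bottom?",392,199,.0305)):
    q=onz(f,100+x/2.1-.25,150+y/2.1-.25,z,True);print(n,np.round(A.T@(q-s["position"])*1e3,1))
E
```

```text
t 19.35 pos [ 0.4507 -0.2063  0.0463] x-axis [ 0.96  -0.279  0.002] z [ 0.002 -0.001 -1.   ] yaw -16.23 F [-0.1 -0.7 -0.2] w 0.0108 j [-0.55  0.61  1.85  0.    0.68  1.3 ]
pocket farL [ 20.5 -13.6  32.3]
farR [20.5 16.2 32.3]
stick pocket far [ 37.1 -64.4  32.3]
blk pocket far [34.4 66.3 32.4]
sharp far top [14.7  0.7  3.8]
screw [2.2 0.7 1.8]
sharp far bottom? [13.2  0.7 15.8]
```

>>> drive_tool(angular=[[0,0,0],[0,0,0],[0,0,0],[0,0,0]], offset=[[0,0.5,14],[0,0,6],[0,0,0],[0,0,0]], claw=[0,0,0,0])

```text
t: 19.73
position: [0.4501, -0.2067, 0.0252]
orientation: [3.11, -0.445, 0.001]
contact_force: [0.3, -0.3, -0.8]
width: 0.0109
```

>>> drive_tool(angular=[[0,0,0],[0,0,0]], offset=[[0,0,1],[0,0,0]], claw=[0,0])

```text
t: 19.9
position: [0.4501, -0.2067, 0.0248]
orientation: [3.109, -0.446, 0.002]
contact_force: [-2.8, 2.2, 20.4]
width: 0.0111
```

```bash
python3 - <<'E'
from h import *
s=st();f=grab("wrist","w18")
cv2.imwrite("pics/w18b.png",cv2.resize(f["image"][150:400,100:480,::-1],(798,525)))
E
```

```text
t 19.9 pos [ 0.4501 -0.2067  0.0248] x-axis [ 0.96  -0.281  0.001] z [ 0.001 -0.001 -1.   ] yaw -16.31 F [-2.8  2.2 20.4] w 0.0111 j [-0.55  0.65  1.86  0.    0.63  1.3 ]
```

View pics/w18b.png

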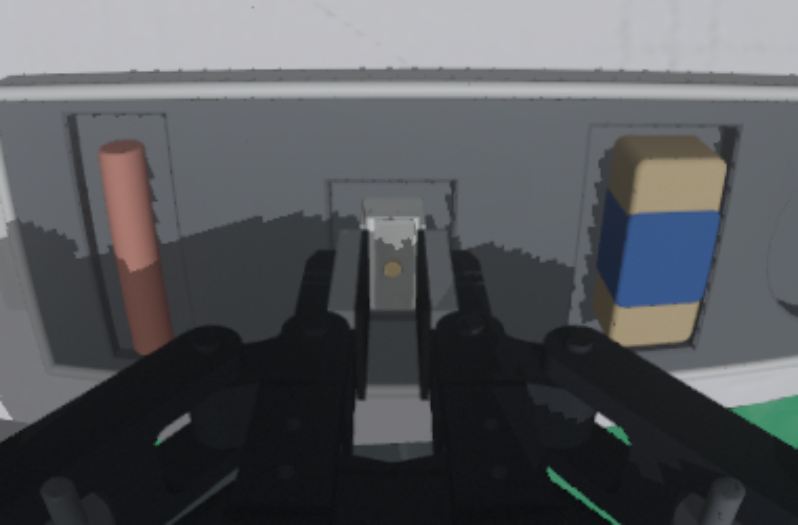

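>>> drive_tool(angular=[[0,0,0],[0,0,0],[0,0,0],[0,0,0],[0,0,0]], offset=[[0,0,-0.8],[0,0,0],[0,0,0],[0,0,0],[0,0,-35]], claw=[0,27,27,27,27])

```text
t: 20.37
position: [0.4475, -0.2055, 0.0555]
orientation: [-3.107, 0.446, 0.011]
contact_force: [-1.4, 0.5, -1.0]
width: 0.0231
```

>>> drive_tool(angular=[[0,0,0],[0,0,0],[0,0,0],[0,0,0]], offset=[[0,0,-35],[-35,0,-25],[-15,0,0],[0,0,0]], claw=[27,50,50,50])

```text
t: 20.7
position: [0.4001, -0.1918, 0.1196]
orientation: [-3.11, 0.447, 0.001]
contact_force: [0.1, 0.7, 0.1]
width: 0.0429
```

```bash
python3 - <<'E'
from h import *
s=st();f=grab("wrist","w19")
cv2.imwrite("pics/w19b.png",cv2.resize(f["image"][40:340,80:480,::-1],(800,600)))
g=grab_frame("side");cv2.imwrite("pics/d19b.png",cv2.resize(g["image"][190:280,260:440,::-1],(800,400)))
E
```

```text
t 20.7 pos [ 0.4001 -0.1918  0.1196] x-axis [ 0.96  -0.282 -0.001] z [-0.001  0.    -1.   ] yaw -16.35 F [0.1 0.7 0.1] w 0.0429 j [-0.58  0.43  1.92 -0.    0.8   1.27]
```

View pics/w19b.png

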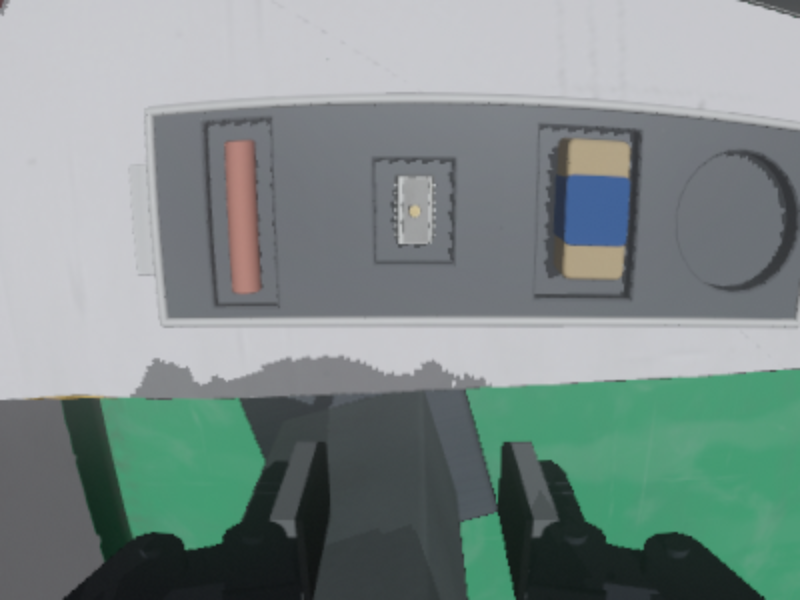

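View pics/d19b.png

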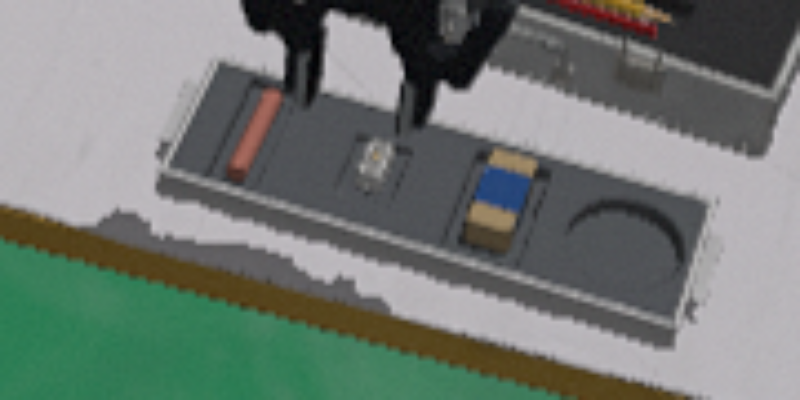

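>>> drive_tool(angular=[[0,0,0],[0,0,0],[0,0,0],[0,0,0],[0,0,0]], offset=[[-5,-39,-10],[-5,-39,-10],[-5,-39,-10],[-5,-39,-10],[-5,-39,-10]], claw=[80,80,80,80,80])

```text
t: 21.22
position: [0.4343, 0.0031, 0.1686]
orientation: [-3.11, 0.447, 0.001]
contact_force: [2.3, -1.2, -1.0]
width: 0.068
```

>>> drive_tool(angular=[[0,0,0],[0,0,0],[0,0,0],[0,0,0],[0,0,0]], offset=[[-5,-39,0],[-5,-39,0],[-5,-39,0],[-5,-39,0],[-5,-39,0]], claw=[80,80,80,80,80])

```text
t: 21.63
position: [0.465, 0.198, 0.168]
orientation: [3.11, -0.446, -0.0]
contact_force: [2.3, -0.3, 0.3]
width: 0.0683
```

>>> drive_tool(angular=[[0,0,-6.5],[0,0,-6.5],[0,0,-6.5],[0,0,-6.5],[0,0,-6.5]], offset=[[0,0,0],[0,0,0],[0,0,0],[0,0,0],[0,0,0]], claw=[80,80,80,80,80])

```text
t: 22.05
position: [0.4651, 0.1959, 0.1678]
orientation: [3.109, 0.451, -0.001]
contact_force: [0.1, -0.2, 0.1]
width: 0.0684
```

>>> drive_tool(angular=[[0,0,-6.5],[0,0,-6],[0,0,0]], offset=[[0,0,0],[0,0,0],[0,0,0]], claw=[80,80,80])

```text
t: 22.3
position: [0.4651, 0.1957, 0.1679]
orientation: [-3.042, -0.786, 0.001]
contact_force: [-0.0, -0.0, -0.1]
width: 0.0681
```

```bash
python3 - <<'E'
from obj import *
s=st();f=grab("wrist","w20")
cv2.imwrite("pics/w20b.png",cv2.resize(f["image"][:,:,::-1],(784,588)))
comp(f,(45,60,20),(95,255,255),(.515,.226),.043)
E
```

```text
t 22.3 pos [0.4651 0.1957 0.1679] x-axis [ 0.875  0.484 -0.001] z [-0.001 -0.    -1.   ] yaw 28.98 F [-0.  -0.  -0.1] w 0.0681 j [0.28 0.42 1.73 0.   1.   1.34]
area 1874 centroid [0.5173 0.2308] rect [0.5173 0.2309] size mm [42.5 42.1] long dir 28.8
```

View pics/w20b.png

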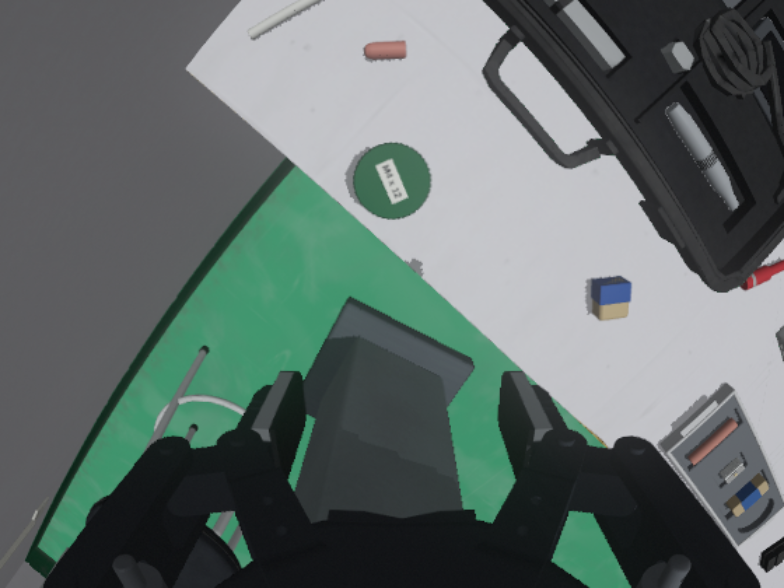

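>>> drive_tool(angular=[[0,0,0],[0,0,0],[0,0,0],[0,0,0],[0,0,0]], offset=[[31,-3,0],[30.5,-2.5,20],[0,0,35],[0,0,0],[0,0,0]], claw=[85,85,85,85,85])

```text
t: 22.77
position: [0.5149, 0.2295, 0.1121]
orientation: [3.045, 0.773, -0.006]
contact_force: [0.1, -0.1, -0.0]
width: 0.0726
```

```bash
python3 - <<'E'
from obj import *
s=st();f=grab("wrist","w21")
cv2.imwrite("pics/w21b.png",cv2.resize(f["image"][:,:,::-1],(784,588)))
comp(f,(45,60,20),(95,255,255),(.515,.231),.043)
E
```

```text
t 22.77 pos [0.5149 0.2295 0.1121] x-axis [ 0.879  0.477 -0.004] z [-0.004 -0.001 -1.   ] yaw 28.49 F [ 0.1 -0.1 -0. ] w 0.0726 j [ 0.31  0.57  1.63 -0.    0.95  1.39]
area 2562 centroid [0.5192 0.232 ] rect [0.5185 0.2315] size mm [43.2 41.8] long dir 26.6
```

View pics/w21b.png

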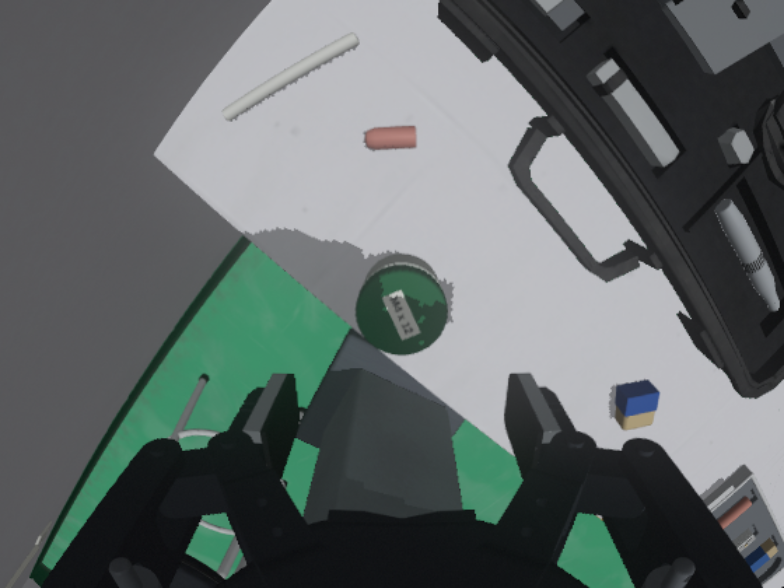

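>>> drive_tool(angular=[[0,0,0],[0,0,0],[0,0,0],[0,0,0],[0,0,0]], offset=[[2,0,25],[0,0,30],[0,0,25],[0,0,10],[0,0,0]], claw=[85,85,85,85,85])

```text
t: 23.23
position: [0.517, 0.2303, 0.0231]
orientation: [3.044, 0.776, -0.003]
contact_force: [0.1, -0.4, 0.1]
width: 0.0724
```

>>> drive_tool(angular=[[0,0,0],[0,0,0],[0,0,0],[0,0,0],[0,0,0]], offset=[[0,0,0],[0,0,0],[0,0,0],[0,0,0],[0,0,0]], claw=[30,30,30,30,30], force=30)

```text
t: 23.65
position: [0.5186, 0.2309, 0.0256]
orientation: [-3.044, -0.777, -0.005]
contact_force: [-1.8, 0.5, 10.4]
width: 0.0435
```

```bash
python3 - <<'E'
from obj import *
s=st();f=grab("wrist","w22")
cv2.imwrite("pics/w22b.png",cv2.resize(f["image"][150:400,100:480,::-1],(798,525)))
E
```

```text
t 23.65 pos [0.5186 0.2309 0.0256] x-axis [0.878 0.479 0.003] z [ 0.003  0.001 -1.   ] yaw 28.64 F [-1.8  0.5 10.4] w 0.0435 j [ 0.31  0.7   1.68 -0.    0.76  1.38]
```

View pics/w22b.png

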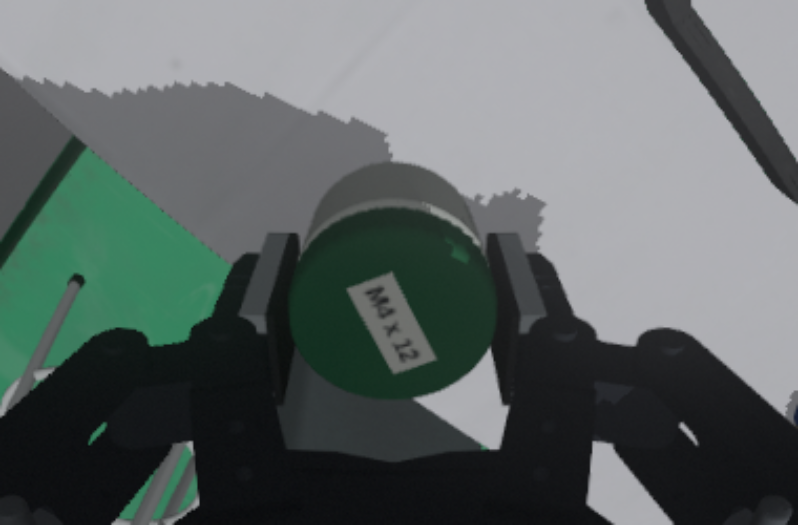

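>>> drive_tool(angular=[[0,0,0],[0,0,0],[0,0,0],[0,0,0],[0,0,0]], offset=[[0,0,-15],[0,0,-30],[0,0,-35],[0,0,-20],[-12,15,0]], claw=[30,30,30,30,30])

```text
t: 24.12
position: [0.5174, 0.2144, 0.1294]
orientation: [-3.042, -0.779, -0.016]
contact_force: [1.3, 0.2, -0.6]
width: 0.0434
```

>>> drive_tool(angular=[[0,0,0],[0,0,0],[0,0,0],[0,0,0],[0,0,0]], offset=[[-24,29.5,0],[-24,29.5,0],[-24,29.5,0],[-24,29.5,0],[-24,29.5,0]], claw=[30,30,30,30,30])

```text
t: 24.53
position: [0.4795, 0.0232, 0.125]
orientation: [3.043, 0.778, 0.004]
contact_force: [1.5, 0.1, 0.6]
width: 0.0434
```

>>> drive_tool(angular=[[0,0,0],[0,0,0],[0,0,0],[0,0,0],[0,0,0]], offset=[[-24,29.5,0],[-24,29.5,0],[-24,29.5,0],[-24,29.5,0],[-24,29.5,0]], claw=[30,30,30,30,30])

```text
t: 24.95
position: [0.4448, -0.1642, 0.125]
orientation: [3.042, 0.777, 0.003]
contact_force: [1.6, 0.3, -1.8]
width: 0.0433
```

>>> drive_tool(angular=[[0,0,0],[0,0,0],[0,0,0],[0,0,0],[0,0,0]], offset=[[-24,29.5,0],[-24,29.5,0],[-24,29.5,0],[-24,29.5,0],[-12,15,0]], claw=[30,30,30,30,30])

```text
t: 25.37
position: [0.4137, -0.3352, 0.1252]
orientation: [3.041, 0.773, 0.002]
contact_force: [0.8, 0.1, -0.3]
width: 0.0437
```

>>> drive_tool(angular=[[0,0,0],[0,0,0],[0,0,0]], offset=[[0,0,20],[0,0,10],[0,0,0]], claw=[30,30,30])

```text
t: 25.62
position: [0.4132, -0.3299, 0.0926]
orientation: [-3.042, -0.776, 0.002]
contact_force: [-0.7, 0.8, -1.2]
width: 0.0436
```

```bash
python3 - <<'E'
from obj import *
s=st();f=grab("wrist","w23");A=R.from_rotvec(s["orientation"]).as_matrix()
print(A.T@(np.array([.4137,-.331,.0285])-s["position"])*1e3)
cv2.imwrite("pics/w23b.png",cv2.resize(f["image"][:,:,::-1],(784,588)))
E
```

```text
t 25.62 pos [ 0.4132 -0.3299  0.0926] x-axis [ 0.878  0.479 -0.001] z [-0.002  0.002 -1.   ] yaw 28.62 F [-0.7  0.8 -1.2] w 0.0436 j [-0.79  0.56  1.74  0.    0.85  0.28]
[-0.06768597  1.31361975 64.10465075]
```

View pics/w23b.png

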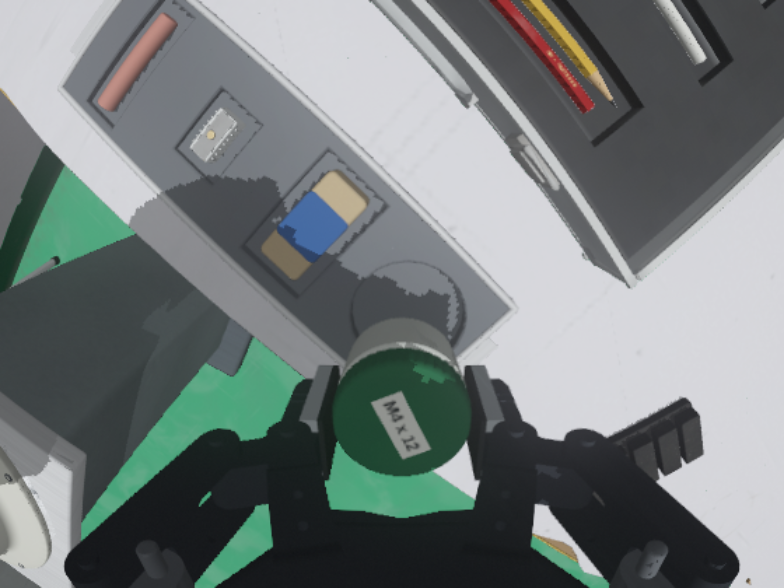

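```bash
python3 - <<'E'
from h import *
from scipy.optimize import least_squares
s=st();f=grab_frame("wrist");A=R.from_rotvec(s["orientation"]).as_matrix()
P=np.array([onz(f,x/1.4-.15,y/1.4-.15,.014,True) for x,y in((351,312),(357,290),(372,275),(405,261),(440,272),(458,288),(466,310))])[:,:2]
r=least_squares(lambda q:np.hypot(*(P-q[:2]).T)-.029,[.414,-.331]);print(r.x,r.fun*1e3)
for x,y in((610,440),(690,400),(705,450)):print(onz(f,x/1.4,y/1.4,.02,True))
E
```

```text
t 25.67 pos [ 0.4136 -0.3298  0.0934] x-axis [ 0.877  0.48  -0.   ] z [-0.001  0.001 -1.   ] yaw 28.67 F [ 1.1 -0.7 -0.3] w 0.0436 j [-0.79  0.56  1.74  0.    0.85  0.28]
[ 0.41325814 -0.33409693] [-0.01770993  0.3630601  -0.37205025  0.4803418  -0.56642555  0.12099067
  0.30002787]
[ 0.40343768 -0.48036236  0.02      ]
[ 0.4500506  -0.51577081  0.02      ]
[ 0.42587087 -0.56285144  0.02      ]
```

>>> drive_tool(angular=[[0,0,0],[0,0,0],[0,0,0],[0,0,0]], offset=[[-1,2.4,0],[0,0,25],[0,0,20],[0,0,0]], claw=[30,30,30,30])

```text
t: 26.05
position: [0.4138, -0.3322, 0.0467]
orientation: [-3.041, -0.778, 0.002]
contact_force: [-0.6, 1.9, -1.2]
width: 0.0434
```

```bash
python3 - <<'E'
from h import *
s=st();f=grab("wrist","w24")
cv2.imwrite("pics/w24b.png",cv2.resize(f["image"][120:400,80:480,::-1],(800,560)))
g=grab("scene","s24");d=grab("side","d24")
b=np.hstack([cv2.resize(x["image"][y:y+75,q:q+100,::-1],(400,300)) for x,q,y in((g,350,190),(d,340,200))]);cv2.imwrite("pics/s24b.png",b)
E
```

```text
t 26.05 pos [ 0.4138 -0.3322  0.0467] x-axis [ 0.877  0.48  -0.001] z [-0.002  0.002 -1.   ] yaw 28.7 F [-0.6  1.9 -1.2] w 0.0434 j [-0.79  0.64  1.76  0.    0.75  0.28]
```

View pics/w24b.png

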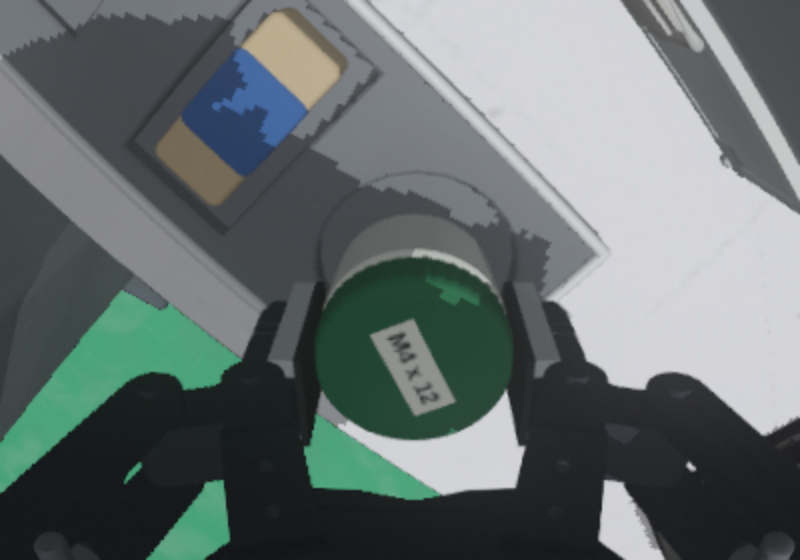

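View pics/s24b.png

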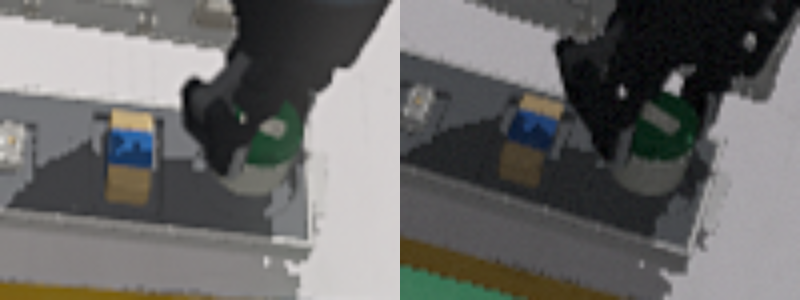

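>>> drive_tool(angular=[[0,0,0],[0,0,0],[0,0,0],[0,0,0]], offset=[[0,0,12],[0,0,5],[0,0,0],[0,0,0]], claw=[30,30,30,30])

```text
t: 26.53
position: [0.4145, -0.3334, 0.0322]
orientation: [3.044, 0.777, 0.0]
contact_force: [0.5, -0.6, -0.7]
width: 0.0431
```

```bash
python3 - <<'E'
from h import *
s=st();f=grab("wrist","w25")
cv2.imwrite("pics/w25b.png",cv2.resize(f["image"][120:400,80:480,::-1],(800,560)))
E
```

```text
t 26.53 pos [ 0.4145 -0.3334  0.0322] x-axis [0.877 0.48  0.   ] z [ 0. -0. -1.] yaw 28.66 F [ 0.5 -0.6 -0.7] w 0.0431 j [-0.79  0.66  1.77  0.    0.71  0.28]
```

View pics/w25b.png

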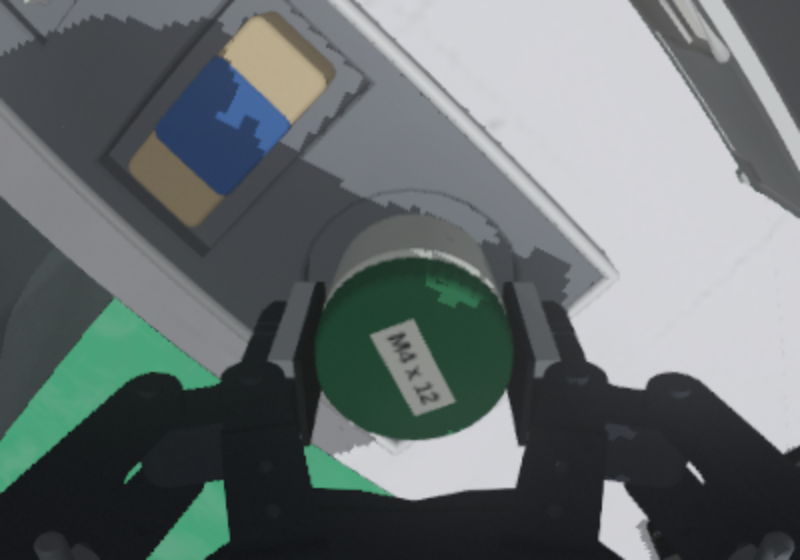

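>>> drive_tool(angular=[[0,0,0],[0,0,0],[0,0,0]], offset=[[0,0,2],[0,0,0],[0,0,0]], claw=[30,30,30])

```text
t: 26.83
position: [0.4144, -0.3334, 0.0297]
orientation: [3.044, 0.777, 0.0]
contact_force: [-0.2, -0.2, 1.1]
width: 0.0433
```

>>> drive_tool(angular=[[0,0,0],[0,0,0]], offset=[[0,0,1.2],[0,0,0]], claw=[30,30])

```text
t: 27.0
position: [0.4145, -0.3334, 0.0295]
orientation: [3.043, 0.777, 0.001]
contact_force: [-4.8, 3.9, 25.7]
width: 0.0441
```

>>> drive_tool(angular=[[0,0,0],[0,0,0],[0,0,0],[0,0,0],[0,0,0]], offset=[[0,0,-1],[0,0,0],[0,0,0],[0,0,0],[0,0,0]], claw=[30,72,72,72,72])

```text
t: 27.42
position: [0.4143, -0.3333, 0.0292]
orientation: [-3.044, -0.777, 0.0]
contact_force: [-0.0, -0.8, -0.2]
width: 0.0615
```

>>> drive_tool(angular=[[0,0,0],[0,0,0],[0,0,0],[0,0,0],[0,0,0]], offset=[[0,0,-25],[0,0,-40],[0,0,-40],[-35,0,-30],[-20,0,0]], claw=[72,72,72,72,72])

```text
t: 27.83
position: [0.3698, -0.3602, 0.1664]
orientation: [3.036, 0.779, 0.005]
contact_force: [1.3, -1.6, 0.2]
width: 0.0617
```

>>> drive_tool(angular=[[0,0,0],[0,0,0]], offset=[[0,0,-20],[0,0,0]], claw=[72,72])

```text
t: 28.0
position: [0.3689, -0.3595, 0.1841]
orientation: [3.041, 0.774, 0.002]
contact_force: [1.0, -0.8, 1.6]
width: 0.0613
```

```bash
python3 - <<'E'
from h import *
s=st();f=grab("wrist","w26")
cv2.imwrite("pics/w26b.png",cv2.resize(f["image"][:,:,::-1],(784,588)))
g=grab("scene","s26");d=grab("side","d26")
b=np.vstack([cv2.resize(x["image"][y:y+75,q:q+200,::-1],(800,300),interpolation=2) for x,q,y in((g,250,190),(d,250,195))]);cv2.imwrite("pics/s26b.png",b)
E
```

```text
t 28.0 pos [ 0.3689 -0.3595  0.1841] x-axis [0.878 0.478 0.001] z [ 0.002 -0.003 -1.   ] yaw 28.56 F [ 1.  -0.8  1.6] w 0.0613 j [-0.89  0.41  1.69 -0.    1.05  0.18]
```

View pics/w26b.png

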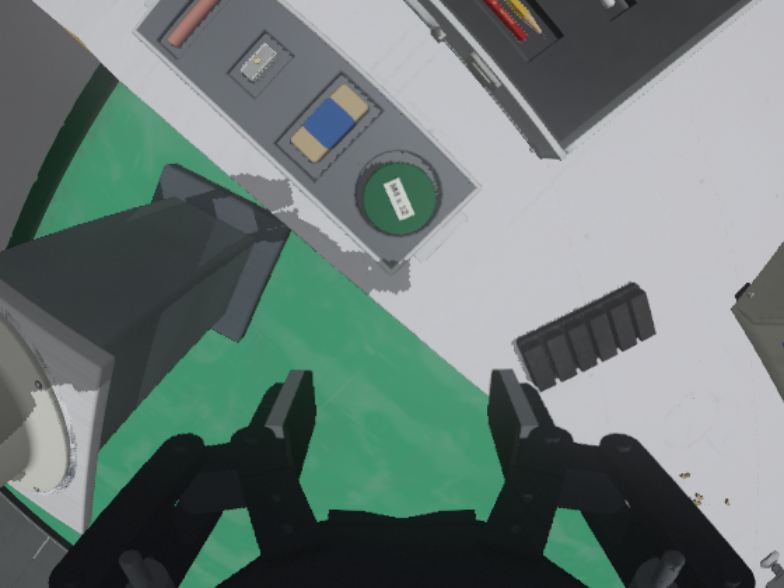

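View pics/s26b.png

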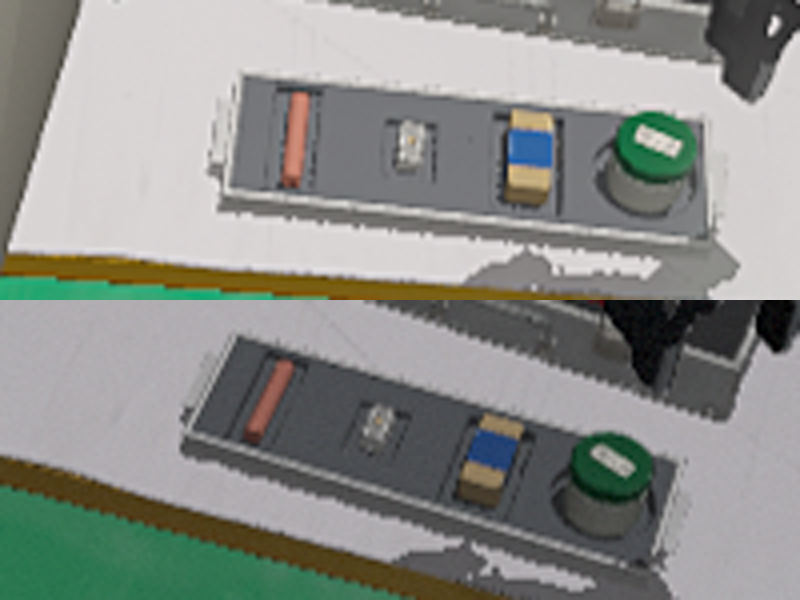

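View pics/s26.png

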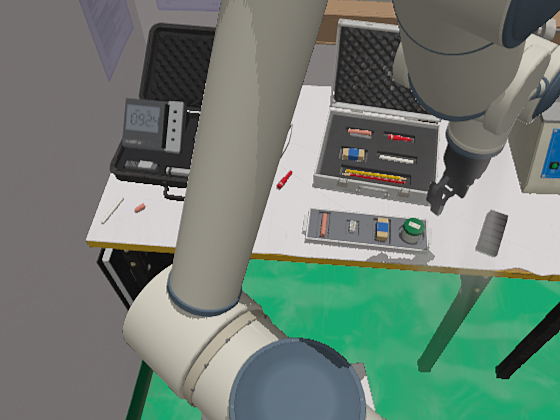

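```bash
python3 - <<'E'
from h import *
st();print(sign_off())
E
```

```text
t 28.15 pos [ 0.3691 -0.3579  0.1811] x-axis [0.878 0.48  0.   ] z [ 0.  0. -1.] yaw 28.65 F [-0.3  0.6  0.1] w 0.0614 j [-0.89  0.41  1.69  0.    1.04  0.18]
the job is handed in; nothing more can be done
None
```

I put the round rubber, rubber block, sharpener and screw pot into their own tray pockets, in that order, and handed the job in at 28.2 s. The last wrist, scene and side pictures show all four seated in their pockets, the pot upright, and the open gripper well clear of everything.

- **Stubs left alone:** the round stub is at the same place in the last scene picture. The arm hid the worn block there; it was last seen, unmoved, in the wrist view at 22.8 s, before I gripped the pot. No later move went low near it.
- **Contact while lowering:** I pressed lightly when lowering the sharpener (about 20 N) and the pot (about 26 N), then backed off about 1 mm before releasing.
- **Readings that disagreed:**
  - The first wrist positions were about 3 to 4 mm off in y because the arm was still settling. I measured again before every grasp and placing.
  - Opening readings while holding were 1.5 to 4 mm below the stated sizes. The sharpener was the worst, at 11 mm against 15 mm, but the pictures showed it gripped properly.

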